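Clear the mat, slide the cassette transport into its marks and demagnetise the head

ROBOT

A 7-joint arm with a two-finger parallel gripper is mounted at the origin on the work surface. World frame = base frame: x ahead of the robot, y to its left, z up, the work surface at z = 0. Lengths are in m, angles in rad, forces in N, time in s.
With the tool pointing down it reaches from about 0.4 to 0.85 m from the base axis. Payload 10.4 kg.
Tool frame: the origin (TCP) lies between the finger pads; the fingertips stand 25 mm ahead of it and the grasp point (between the pads) lies 6 mm ahead of it; x points along the fingers, y is the direction in which the jaws open and shut, and the axes are right-handed (so a half turn about x gives the same grasp; the last joint's range is limited). The gripper opens to 87 mm and grips with 3 to 60 N. Pads are 19 mm wide; open, the fingers measure 117 mm over their backs; the gripper's body (75 mm by 190 mm) begins 51 mm behind the grasp point.
Start: joints at [1.318, 0.332, -0.065, 1.46, 0.022, 1.35, -0.088], TCP at [0.142, -0.609, 0.248] pointing down, gripper open.
Joint ranges: [-2.6, 2.6], [-0.5, 2.12], [-1.47, 1.34], [0.16, 2.42], [-1.27, 4.41], [0.06, 2.06], [-2.6, 2.6]. Speed limits (rad/s): [2.22, 2.22, 2.79, 2.79, 3.14, 3.14, 3.14].

INTERFACE

Orientations are given as a unit quaternion [x, y, z, w].
In Python, from bench import r gives the robot as it stands.
- The arm moves only by the shell command python3 -m pendant 'ROWS' [FORCE]. ROWS is JSON, a list of rows, each an object with "translation": the shift along the world's x, y, z in cm, a list of three; "angular": the turn, a rotation vector about the world's x, y, z in degrees, a list of three; "hand": the opening, from -1 (shut) to 1 (fully open). In form: [{"translation": [dx, dy, dz], "angular": [wx, wy, wz], "hand": hand}, ...]. A call has 1 to 20 rows; each row shifts and turns the commanded pose from where the row before left it; what a row does not reach is not made up. A row lasts 1/10 s, in which the tool goes at most 50 mm and 8.59 degrees, less where a joint would pass 70% of its speed; a pose out of reach is approached as far as the arm can. A call is refused whole if a number of a shift passes 5 or a number of a turn 8.59, either way. A call with a gripper value outside its range is refused whole. The fingers move at their own pace and stop on an object; FORCE is the grip in N (left out, the last holds). Time passes only in rows, so rows that do not move let the fingers close. It gives the time, the measured TCP pose, the force and the opening at its end, in the units of the state.
- r.read_state(): the state, without advancing time (a new reading comes with each control period).
- r.camera(name): name is "side" or "top" or "wrist"; returns the picture (480x640x3 uint8, red, green, blue); there is no depth.
- r.camera_info(name): a dict with "fx", "fy", "cx", "cy" (pixels), "rvec" (rotation vector, rad) and "tvec" (3), from world to camera coordinates, as OpenCV has them; the wrist camera has in their place "mount" (4x4, takes a point from camera to tool coordinates, whose origin is the TCP and whose axes are the tool frame's). Camera axes: x right, y down, z forward; pixel columns grow to the right and rows downward; lengths in m; the calibration is good to about 2 mm. A picture is of the moment at which its call begins: read the wrist's pose just before it. camera_info takes no time and is no camera call.
- r.close_job(): hands the job in, once; it reports no verdict.
Trained networks look in the newest picture that a camera, given by its name, has taken for a name from the list of things; names that differ only in an ending like _2 or _b are one class to them, and where a whole thing is asked for, a point or a joint stands for the part that bears it (a point fixed in the world has none). Each returns a list of dicts, best first, with "confidence" (0 to 1); they miss things now and then, are a little off and sometimes report something else, mostly with a low value. They report only what shows in the picture. A call takes as long as a camera call.
- r.find_in(camera, name): "point" ([row, column] in pixels, amid what is visible of it).
- r.mark_of(camera, name): "point" ([row, column] in pixels: a listed point, or the origin of a listed thing).
The state is a dict: "time": time; "joint_positions": joint angles; "joint_vel": joint speeds; "joint_torque": joint torques, N m; "ee_pos": TCP position; "eef_rot": TCP orientation; "ft_force": force on the tool from outside, world axes, zero at the start; "torque": the same for the moment, N m; "width": finger opening in m.
Only numpy, scipy, OpenCV 4.12 (cv2) and the standard library are available. Lean on these libraries where they do the work, as an engineer would, in place of code of your own. Each camera call takes 0.05 s, during which the arm holds its last target.

TASK

Clear the bakelite levers and capstan shafts off the service mat, putting each to lie in a pocket of its own in the parts tray, and push the open cassette transport across the desk, without lifting or tipping it, until it sits squarely inside the four corner marks on the mat. After that take the demagnetiser from its cradle, hold it still for at least two seconds with its tip about a centimetre in front of the face of the chrome tape head, pointing at the middle of the face without touching the transport, and lay it back in its cradle. Leave everything else on the desk where it is.

Things in the scene. Friction and masses are not known exactly. Their poses are not given: they have to be found in the camera images.
- mat: Light-grey service mat, fixed, let in flush with the slate-grey desk (no edge to catch on), 250 x 340 mm, with four black corner marks. Origin at desk height in the middle of the marks; x and y run along the sides of the marked rectangle, 140 mm (x) by 170 mm (y): 10 mm more on each side than the transport.
- transport: Open cassette-deck transport on its back: steel box 120 (its x) by 150 mm (its y), 50 mm high, flat side walls to push on, spindles and heads on top to 67 mm; 0.6 to 0.9 kg, loose, too wide to grip, slides with plain friction. Origin under its middle, x towards the long edge with the heads, z up. In the marks its x points along the mat's x; it starts within 0.5 rad of that.
- head_face (a point): Middle of the flat working face of the chrome tape head on the transport: 30 mm in x, 60 mm up from the transport's origin. The face is 14 x 14 mm, looks towards the transport's own -x (over the two white spindles), and the head block lies behind it.
- tray: Aluminium parts tray, fixed, 130 mm (x) by 174 mm (y), 21 mm high, five open pockets side by side along y, each 122 mm long (x), 30 mm wide (y), floor 3 mm above the desk. Walls 4 mm thick. Origin on the desk under its middle.
- cradle: Black demagnetiser cradle, fixed: base 150 x 60 x 6 mm, two saddles 16 mm long at x = -50 and +50 mm, seats 55 mm above the desk, cheeks beside them 36 mm apart and 14 mm high; open between the saddles for fingers. Origin on the desk under its middle; the demagnetiser lies along x, tip towards +x, its origin 70 mm above the cradle's.
- demag: Cordless tape-head demagnetiser, 160 g, loose, in the cradle at the start: grey grip 150 mm long (x), 26 mm wide (y), 30 mm high (z), and a thin steel probe from its front end, straight for 20 mm and then bent 45 degrees downwards. Origin at the middle of the grip, x towards the tip, z up.
- demag_tip (a point): End of the steel probe: 135 mm in x and 40 mm below the demagnetiser's origin. The probe points 45 degrees forward and down (along (0.707, 0, -0.707) in the demagnetiser's axes); 7 mm thick.
- demag_focus (a point): The point 12 mm ahead of the tip in the direction in which the probe points, where the thing aimed at should be.
- pocket0 (a point): Middle of the floor of tray pocket 0; the pockets lie 34 mm apart along the tray's y, 0 at the -y side.
- pocket1 (a point): Middle of the floor of tray pocket 1; the pockets lie 34 mm apart along the tray's y, 0 at the -y side.
- pocket2 (a point): Middle of the floor of tray pocket 2; the pockets lie 34 mm apart along the tray's y, 0 at the -y side.
- pocket3 (a point): Middle of the floor of tray pocket 3; the pockets lie 34 mm apart along the tray's y, 0 at the -y side.
- pocket4 (a point): Middle of the floor of tray pocket 4; the pockets lie 34 mm apart along the tray's y, 0 at the -y side.
- lever_a: Dark brown bakelite function lever, 100 mm long (x), 16 mm thick, 35 g: an arm 16 mm wide with a round hub 20 mm wide at -x and a knob 18 mm wide at +x. Loose, lies flat on the mat; may be absent. Origin at mid-length, mid-thickness (8 mm up when lying flat); grip the arm there.
- lever_b: Dark brown bakelite function lever, 100 mm long (x), 16 mm thick, 35 g: an arm 16 mm wide with a round hub 20 mm wide at -x and a knob 18 mm wide at +x. Loose, lies flat on the mat; may be absent. Origin at mid-length, mid-thickness (8 mm up when lying flat); grip the arm there.
- lever_c: Dark brown bakelite function lever, 100 mm long (x), 16 mm thick, 35 g: an arm 16 mm wide with a round hub 20 mm wide at -x and a knob 18 mm wide at +x. Loose, lies flat on the mat; may be absent. Origin at mid-length, mid-thickness (8 mm up when lying flat); grip the arm there.
- shaft_a: Chrome capstan shaft, 10 mm thick and 100 mm long (x), in a square brass bearing block 16 x 16 x 40 mm at its middle, 60 g. Loose, lies flat on the mat; may be absent. Origin at the middle of the block (8 mm up when lying flat); grip the block there.
- shaft_b: Chrome capstan shaft, 10 mm thick and 100 mm long (x), in a square brass bearing block 16 x 16 x 40 mm at its middle, 60 g. Loose, lies flat on the mat; may be absent. Origin at the middle of the block (8 mm up when lying flat); grip the block there.
- cassette: White cassette shell, 100 x 64 x 12 mm. Bystander, loose; leave it alone.
- screwdriver: Screwdriver lying on the desk; origin under its length. Bystander, loose; leave it alone.
- flywheel: Brass flywheel, 64 mm across, shaft 34 mm high. Bystander, loose; leave it alone.
- alcohol: Clear bottle of alcohol, 54 mm across, 140 mm high. Bystander, loose; leave it alone.
- swabs: Jar of swabs, 68 mm across, 75 mm high. Bystander, loose; leave it alone.
- grease_tin: Aluminium grease tin, 72 mm across, 45 mm high. Bystander, loose; leave it alone.

How it is judged:
On the way, in this order (a step that is already met when the one before it is completed fails the run):
1. every lever and shaft that is there lies in its own tray pocket, and the transport sits inside the corner marks (x of lever_a in the frame of tray between -0.03 and 0.03 m and y of lever_a in the frame of tray between -0.083 and 0.083 m and z of lever_a in the frame of tray between 0.005 and 0.0165 m and linear speed of each of lever_a, lever_b, shaft_a, shaft_b, lever_c below 0.03 m/s and x of lever_b in the frame of tray between -0.03 and 0.03 m and y of lever_b in the frame of tray between -0.083 and 0.083 m and z of lever_b in the frame of tray between 0.005 and 0.0165 m and x of shaft_a in the frame of tray between -0.03 and 0.03 m and y of shaft_a in the frame of tray between -0.083 and 0.083 m and z of shaft_a in the frame of tray between 0.005 and 0.0165 m and x of shaft_b in the frame of tray between -0.03 and 0.03 m and y of shaft_b in the frame of tray between -0.083 and 0.083 m and z of shaft_b in the frame of tray between 0.005 and 0.0165 m and x of lever_c in the frame of tray between -0.03 and 0.03 m and y of lever_c in the frame of tray between -0.083 and 0.083 m and z of lever_c in the frame of tray between 0.005 and 0.0165 m and horizontal distance between transport and mat below 0.016 m and angle between the x axis of transport and the x axis of mat, either way round below 0.14 rad and height (world z) of transport below 0.006 m and linear speed of transport below 0.02 m/s), for 0.2 s.
2. the demagnetiser is held still for two seconds, its probe pointing at the middle of the tape head's face from in front, about 12 mm off and not touching (distance between demag_focus and head_face below 0.01 m and x of demag_tip in the frame of transport below 0.027 m and linear speed of demag below 0.03 m/s and angular speed of demag below 0.2 rad/s and contact force between demag and transport below 0.3 N), for 2 s.
At the end, for the whole second after the job is handed in: Each lever and shaft present lies on a tray pocket floor, one per pocket; transport on the desk within 16 mm and 0.14 rad of the marks' middle and direction; demagnetiser level in its cradle (25 mm lengthwise, 10 mm sideways, 6 mm in height, 0.15 rad); all at rest (all of step 1 and x of demag in the frame of cradle between -0.025 and 0.025 m and y of demag in the frame of cradle between -0.01 and 0.01 m and z of demag in the frame of cradle between 0.064 and 0.076 m and angle between the x axis of demag and the x axis of cradle, either way round below 0.15 rad and angle between demag's own z axis and vertical below 0.12 rad and linear speed of demag below 0.02 m/s); the robot touches nothing.
It fails at once if the transport is lifted (over 15 mm) or tipped (over 0.15 rad) (height (world z) of transport above 0.015 m or angle between transport's own z axis and vertical above 0.15 rad).
It fails at once if a bystander is moved more than 30 mm (distance of any of cassette, screwdriver, flywheel, alcohol, swabs, grease_tin from where it was at the start of the episode above 0.03 m).
Of lever_a, lever_b, shaft_a, shaft_b, lever_c only 3 to 5 are there at a start; the rules pass over those that are not, and their reading is None.
At some moment in a run one of transport, lever_a, lever_b, shaft_a, shaft_b, lever_c may be knocked a few centimetres aside while the robot is not near it.
It also fails if it takes over 210 s, if anything falls off the work surface, if the arm or the gripper's body presses on something with over 40 N, if the wrist force passes 120 N, or if a joint passes its speed limit or range.

## Working session

There is one attempt and no reset: what is moved stays moved. The work goes in short steps, Python scripts to look and compute and a shell command to move; the robot and the scene stay as the last step left them, time stands still between calls to the robot, and variables do not carry over. Pictures are saved under pics/ and viewed, and the job is handed in when it is done.

```bash
ls; mkdir -p pics; python3 - <<'E'
from bench import r
import cv2,numpy as np
s=r.read_state();print(s)
for n in("top","side","wrist"):
    im=r.camera(n);cv2.imwrite(f"pics/{n}0.png",im[:,:,::-1]);print(n,r.camera_info(n))
E
```

```text
pics
{'time': 0.0, 'joint_positions': array([ 1.3184    ,  0.33284028, -0.06468094,  1.46093713,  0.0216443 ,
        1.34991926, -0.08851147]), 'joint_vel': array([ 0.00017292, -0.00080924, -0.00040169, -0.00067984, -0.00025461,
       -0.00134385,  0.00111612]), 'joint_torque': array([-1.47182673e-03, -6.23256898e+01,  2.37387355e-02, -3.89909863e+01,
       -6.14496949e-02,  3.95927543e-02,  1.37082643e-04]), 'ee_pos': array([ 0.14225162, -0.60823142,  0.24677562]), 'eef_rot': array([-0.70234655, -0.08155504,  0.70254191, -0.08057897]), 'ft_force': array([-0.52711561, -0.57021765, -0.6852269 ]), 'torque': array([-0.05263337,  0.01495143, -0.00235414]), 'width': 0.08695143057753775}
top {'fx': 508.9497036723528, 'fy': 508.9497036723528, 'cx': 320.1573643184582, 'cy': 240.85268699429554, 'rvec': array([ 2.14920755, -2.20508585,  0.08782732]), 'tvec': array([0.09743065, 0.53799029, 1.33197908])}
side {'fx': 509.30144185496147, 'fy': 509.30144185496147, 'cx': 317.780497923493, 'cy': 249.3852693950862, 'rvec': array([ 2.24610256, -0.28360774,  0.14373397]), 'tvec': array([-0.47534587,  0.17035731,  0.95983238])}
wrist {'fx': 356.973315551131, 'fy': 356.973315551131, 'cx': 320.27004430491723, 'cy': 237.59708848657894, 'mount': array([[-3.10461241e-04, -2.70467305e-01,  9.62729111e-01,
        -1.37295263e-01],
       [ 9.99999944e-01,  3.80983607e-05,  3.33183635e-04,
         4.03894366e-04],
       [-1.26793681e-04,  9.62729160e-01,  2.70467278e-01,
        -7.40783468e-02],
       [ 0.00000000e+00,  0.00000000e+00,  0.00000000e+00,
         1.00000000e+00]])}
```

View pics/top0.png

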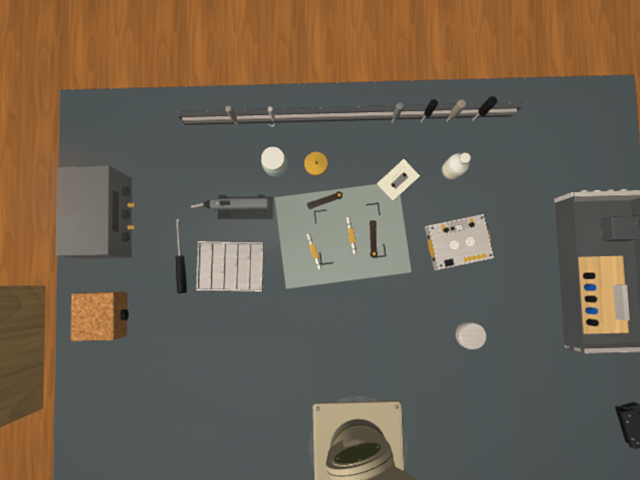

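View pics/side0.png

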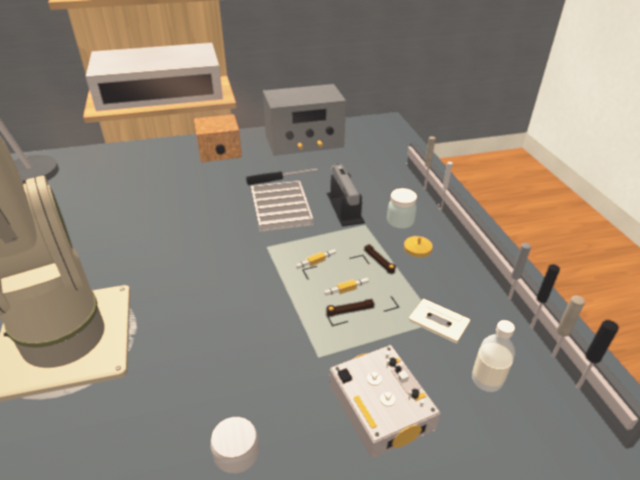

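View pics/wrist0.png

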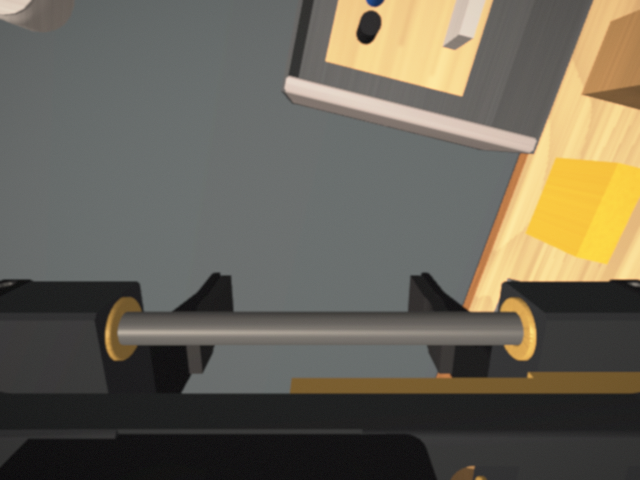

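```bash
cat > h.py <<'E'
from bench import r
import cv2,numpy as np
from scipy.spatial.transform import Rotation as R
def cam(n,st=None):
    i=r.camera_info(n);K=np.array([[i['fx'],0,i['cx']],[0,i['fy'],i['cy']],[0,0,1.]])
    if 'rvec' in i:
        Rm=cv2.Rodrigues(np.array(i['rvec']))[0];t=np.array(i['tvec'])
    else:
        st=st or r.read_state()
        T=np.eye(4);T[:3,:3]=R.from_quat(st['eef_rot']).as_matrix();T[:3,3]=st['ee_pos']
        C=np.linalg.inv(T@np.array(i['mount']));Rm=C[:3,:3];t=C[:3,3]
    return K,Rm,t
def px2w(n,p,z,st=None):  # p=(row,col)
    K,Rm,t=cam(n,st);p=np.atleast_2d(np.array(p,float))
    d=(np.linalg.inv(K)@np.c_[p[:,1],p[:,0],np.ones(len(p))].T).T@Rm
    c=-Rm.T@t
    return c+d*((z-c[2])/d[:,2])[:,None]
def w2px(n,P,st=None):
    K,Rm,t=cam(n,st);P=np.atleast_2d(np.array(P,float))
    q=(P@Rm.T+t)@K.T
    return np.c_[q[:,1]/q[:,2],q[:,0]/q[:,2]]
def zoom(im,r0,r1,c0,c1,f,name):
    a=cv2.resize(im[r0:r1,c0:c1],None,fx=f,fy=f,interpolation=cv2.INTER_CUBIC);cv2.imwrite('pics/'+name,a[:,:,::-1])
def tri(pts):
    # pts: list of (cam,(row,col)) -> 3D
    A=[];b=[]
    for n,p in pts:
        K,Rm,t=cam(n);P=K@np.c_[Rm,t]
        A+= [p[1]*P[2]-P[0],p[0]*P[2]-P[1]]
    A=np.array(A);x=np.linalg.lstsq(A[:,:3],-A[:,3],rcond=None)[0];return x
E
python3 - <<'E'
from h import *
im=r.camera('top');r.camera('side')
zoom(im,140,300,160,320,5,'tz1.png')
zoom(im,170,300,270,400,6,'tz2.png')
zoom(im,190,290,400,510,6,'tz3.png')
H=dict(mat=0,transport=0,head_face=.06,tray=0,cradle=0,demag=.07,demag_tip=.03,pocket0=.003,pocket4=.003,lever_a=.008,shaft_a=.008,cassette=.006,screwdriver=0,flywheel=0,alcohol=0,swabs=0,grease_tin=0)
for n,z in H.items():
    for c in('top','side'):
        for d in r.mark_of(c,n)[:4]:
            if d['confidence']>.2: print(n,c,np.round(d['point'],1),round(d['confidence'],2),px2w(c,d['point'],z).round(3)[0])
E
```

```text
mat top [233.6 347. ] 0.78 [0.56 0.01 0.  ]
mat side [285.7 345.1] 0.58 [0.554 0.012 0.   ]
transport top [245.2 457. ] 0.62 [ 0.521 -0.286  0.   ]
transport side [304.5 351.7] 0.65 [ 0.551 -0.044  0.   ]
transport side [407.5 380. ] 0.63 [ 0.525 -0.284  0.   ]
transport side [205.8 280.2] 0.31 [0.479 0.337 0.   ]
head_face top [231.4 456.2] 0.56 [ 0.553 -0.269  0.06 ]
head_face side [378.4 400.4] 0.9 [ 0.557 -0.278  0.06 ]
head_face side [258.  315.8] 0.48 [0.499 0.047 0.06 ]
tray top [264.4 233.8] 0.77 [0.485 0.318 0.   ]
tray side [205.4 280.4] 0.75 [0.48  0.339 0.   ]
tray side [454.  236.3] 0.68 [ 0.281 -0.307  0.   ]
tray side [256.1 314. ] 0.64 [0.514 0.123 0.   ]
tray side [181.2 347.7] 0.48 [0.683 0.409 0.   ]
cradle top [210.1 242.8] 0.97 [0.632 0.292 0.   ]
demag top [204.8 241. ] 0.62 [0.635 0.286 0.07 ]
demag side [185.  343.6] 0.8 [0.631 0.288 0.07 ]
demag_tip top [208.  188.7] 0.94 [0.637 0.431 0.03 ]
demag_tip side [168.6 328.5] 0.66 [0.635 0.438 0.03 ]
demag_tip side [258.5 376.5] 0.48 [0.635 0.047 0.03 ]
pocket0 top [265.6 218.6] 0.82 [0.482 0.359 0.003]
pocket0 top
[... 1542 characters left out ...]
 0.467 0.   ]
flywheel top [166.1 315.2] 0.68 [0.748 0.092 0.   ]
flywheel side [249.1 413.2] 0.65 [0.742 0.091 0.   ]
alcohol top [167.4 451. ] 0.84 [ 0.735 -0.279  0.   ]
alcohol top [211.  248.1] 0.57 [0.629 0.278 0.   ]
alcohol top [264.2 232.6] 0.45 [0.485 0.321 0.   ]
alcohol side [372.3 488.2] 0.9 [ 0.737 -0.264  0.   ]
alcohol side [322.9 434.6] 0.73 [ 0.694 -0.132  0.   ]
swabs top [164.8 275.5] 0.68 [0.755 0.201 0.   ]
swabs top [234.  350.6] 0.67 [0.559 0.001 0.   ]
swabs side [220.2 400.1] 0.57 [0.755 0.204 0.   ]
grease_tin top [335.7 470.8] 0.71 [ 0.279 -0.311  0.   ]
grease_tin top [163.7 315.2] 0.49 [0.755 0.092 0.   ]
grease_tin side [450.6 237.4] 0.56 [ 0.284 -0.302  0.   ]
```

View pics/tz1.png

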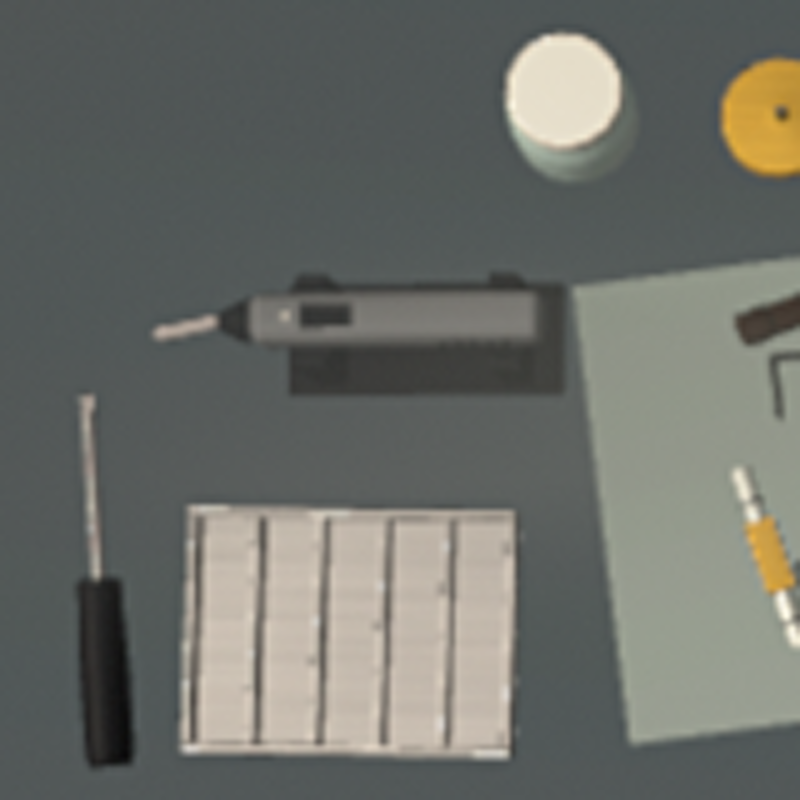

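View pics/tz2.png

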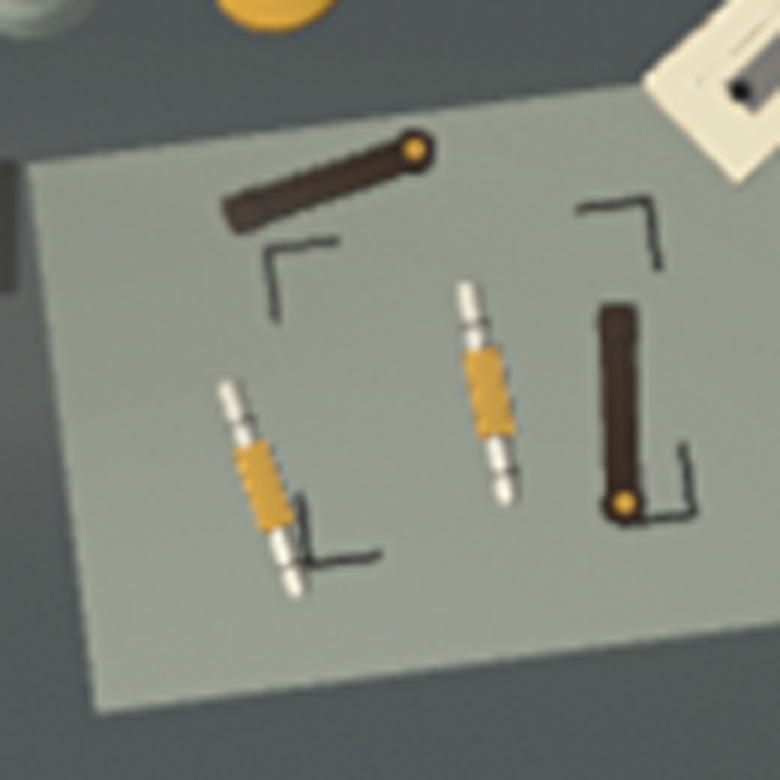

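View pics/tz3.png

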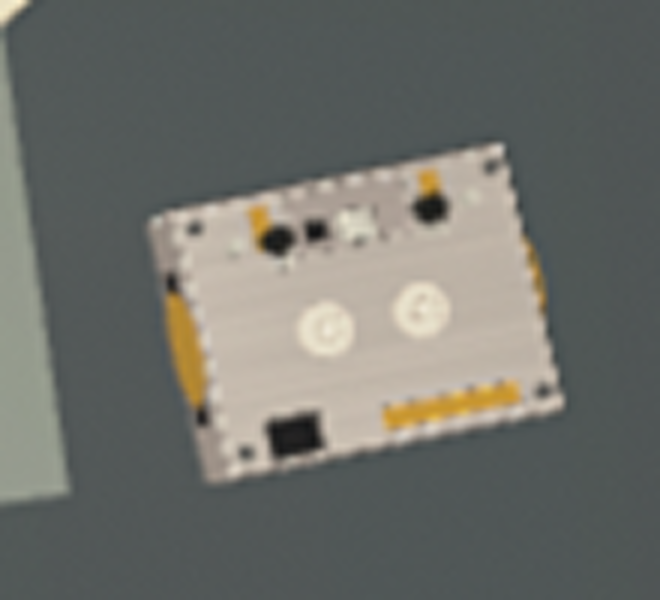

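```bash
cat >> h.py <<'E'
def part_poses(im,n='top',z=.008,box=(150,300,185,410),verbose=True):
    hsv=cv2.cvtColor(im,cv2.COLOR_RGB2HSV);out=[]
    a=np.zeros(im.shape[:2],np.uint8);a[box[0]:box[1],box[2]:box[3]]=1
    brass=((hsv[...,0]>13)&(hsv[...,0]<32)&(hsv[...,1]>120)&(hsv[...,2]>90)).astype(np.uint8)*a
    dark=((im.max(2)<75)&(im[...,0].astype(int)>=im[...,2].astype(int)+4)).astype(np.uint8)*a
    for nm,m,mn in(('brass',brass,40),('lever',dark,80)):
        k,l,s,c=cv2.connectedComponentsWithStats(m)
        for i in range(1,k):
            if s[i,4]<mn: continue
            ys,xs=np.where(l==i);W=px2w(n,np.c_[ys,xs],z)[:,:2]
            rc=cv2.minAreaRect((W*1000).astype(np.float32))
            b=cv2.boxPoints(rc);e=[b[1]-b[0],b[2]-b[1]];e=max(e,key=np.linalg.norm)
            print(nm,s[i,4],'px',c[i].round(1)[::-1],'ctr',np.round(rc[0],1),'size',np.round(rc[1],1),'yaw mod180',round(np.degrees(np.arctan2(e[1],e[0]))%180,1))
E
python3 - <<'E'
from h import *
im=r.camera('top');part_poses(im)
def f(u,v,r0,c0,s): return (r0+(v+.5)/s-.5,c0+(u+.5)/s-.5)
M=px2w('top',[f(u,v,170,270,6) for u,v in[(268,245),(650,200),(695,515),(308,563)]],0);print('marks',M.round(4)[:,:2],M.mean(0))
T=px2w('top',[f(u,v,190,400,6) for u,v in[(180,215),(500,143),(562,408),(238,478)]],.05);print('tr',T.round(4)[:,:2],T.mean(0))
Y=px2w('top',[f(u,v,140,160,5) for u,v in[(188,508),(515,512),(510,757),(180,752)]],.021);print('tray',Y.round(4)[:,:2],Y.mean(0))
for nm,Q in(('mat',M),('transport',T),('tray',Y)):
    a=Q[0]-Q[3]+Q[1]-Q[2];b=Q[0]-Q[1]+Q[3]-Q[2]
    print(nm,np.degrees([np.arctan2(a[1],a[0]),np.arctan2(-b[0],b[1])]).round(1),np.linalg.norm(a)/2,np.linalg.norm(b)/2)
m=R.from_quat(r.read_state()['eef_rot']).as_matrix();print(m.round(3))
E
```

```text
brass 438 px [163.1 315.5] ctr [754.8  90.9] size [62.7 61. ] yaw mod180 88.5
brass 79 px [235.1 351.1] ctr [5.554e+02 5.000e-01] size [37.7 15.3] yaw mod180 9.5
brass 79 px [250.8 313.6] ctr [515.3 101.9] size [37.7 14.5] yaw mod180 18.5
lever 171 px [200.  324.3] ctr [653.8  68.6] size [18.1 95.2] yaw mod180 106.5
lever 177 px [237.4 372.9] ctr [543.1 -58.7] size [97.5 15.9] yaw mod180 1.4
marks [[ 0.6257  0.0976]
 [ 0.6417 -0.0762]
 [ 0.4982 -0.0914]
 [ 0.4811  0.0831]] [0.56169722 0.00328434 0.        ]
tr [[ 0.5711 -0.2032]
 [ 0.599  -0.344 ]
 [ 0.4828 -0.3647]
 [ 0.4562 -0.2233]] [ 0.5272796  -0.28381218  0.05      ]
tray [[0.548  0.4115]
 [0.5413 0.2371]
 [0.4114 0.2418]
 [0.4185 0.4164]] [0.47981772 0.32668442 0.021     ]
mat [5.9 5.4] 0.14479064905454186 0.1749445337166478
transport [10. 11.] 0.11735285220027357 0.1436992435785984
tray [-2.1 -2.3] 0.12979775576585142 0.1746665221788688
[[ 0.     0.228 -0.974]
 [-0.    -0.974 -0.228]
 [-1.     0.    -0.   ]]
```

```bash
cat >> h.py <<'E'
def plan(p,jaw=None):
    s=r.read_state();m=R.from_quat(s['eef_rot']).as_matrix()
    j=np.degrees(np.arctan2(m[1,1],m[0,1]))
    print('t',round(s['time'],2),'pos',s['ee_pos'].round(4),'jaw',round(j,1),'down',m[:,0].round(3),'w',round(s['width'],4),'F',s['ft_force'].round(1),'q',s['joint_positions'].round(2))
    print('d cm',((np.array(p)-s['ee_pos'])*100).round(2),'turn z', None if jaw is None else round((jaw-j+90)%180-90,1))
def pocket(i,x=0):
    a=np.radians(-2.2);ax=np.array([np.cos(a),np.sin(a)]);ay=np.array([-ax[1],ax[0]])
    return np.array([.480,.3267])+(i-2)*.034*ay+x*ax
E
python3 -m pendant '[{"translation":[4,2.9,0],"angular":[0,0,0.6],"hand":0},{"translation":[4,2.9,0],"angular":[0,0,0.6],"hand":0},{"translation":[4,2.9,0],"angular":[0,0,0.6],"hand":0},{"translation":[4,2.9,0],"angular":[0,0,0.6],"hand":0},{"translation":[4,2.9,0],"angular":[0,0,0.6],"hand":0},{"translation":[4,2.9,0],"angular":[0,0,0.6],"hand":0},{"translation":[4,2.9,0],"angular":[0,0,0.6],"hand":0},{"translation":[4,2.9,0],"angular":[0,0,0.6],"hand":0},{"translation":[0.5,4.8,-0.8],"angular":[0,0,0],"hand":0},{"translation":[0.5,4.8,-0.8],"angular":[0,0,0],"hand":0},{"translation":[0.5,4.8,-0.8],"angular":[0,0,0],"hand":0},{"translation":[0.5,4.8,-0.8],"angular":[0,0,0],"hand":0},{"translation":[0.5,4.8,-0.8],"angular":[0,0,0],"hand":0},{"translation":[0.5,4.8,-0.8],"angular":[0,0,0],"hand":0},{"translation":[0.5,4.8,-0.8],"angular":[0,0,0],"hand":0},{"translation":[0.5,4.8,-0.8],"angular":[0,0,0],"hand":0},{"translation":[0.5,4.8,-0.8],"angular":[0,0,0],"hand":0},{"translation":[0.5,4.8,-0.8],"angular":[0,0,0],"hand":0}]' 15
python3 -c "
from h import *
plan([.5153,.1019,.031],-71.5)"
```

```text
time: 3.8
ee_pos: [0.5124, 0.1052, 0.1676]
eef_rot: [0.699, 0.11, -0.698, 0.11]
ft_force: [0.6, -0.6, -0.3]
width: 0.0436
t 3.8 pos [0.5124 0.1052 0.1676] jaw -72.1 down [ 0.001 -0.    -1.   ] w 0.0436 F [ 0.6 -0.6 -0.3] q [ 0.3   0.23 -0.66  1.8   0.16  1.16 -1.67]
d cm [  0.29  -0.33 -13.66] turn z 0.6
```

```bash
python3 -m pendant '[{"translation":[0.3,-0.3,-4],"angular":[0,0,0.6],"hand":0},{"translation":[0,0,-4],"angular":[0,0,0],"hand":0},{"translation":[0,0,-3],"angular":[0,0,0],"hand":0},{"translation":[0,0,-2],"angular":[0,0,0],"hand":0},{"translation":[0,0,-0.7],"angular":[0,0,0],"hand":0},{"translation":[0,0,0],"angular":[0,0,0],"hand":-1},{"translation":[0,0,0],"angular":[0,0,0],"hand":-1},{"translation":[0,0,0],"angular":[0,0,0],"hand":-1},{"translation":[0,0,0],"angular":[0,0,0],"hand":-1},{"translation":[0,0,3],"angular":[0,0,0],"hand":-1},{"translation":[0,0,4],"angular":[0,0,0],"hand":-1}]' 20
python3 -c "
from h import *
print(pocket(4))
plan(list(pocket(4))+[.06],-92.2)"
```

```text
time: 4.9
ee_pos: [0.5141, 0.1001, 0.1004]
eef_rot: [-0.697, -0.114, 0.699, -0.114]
ft_force: [0.8, 0.3, -1.3]
width: 0.015
[0.48261037 0.39464988]
t 4.9 pos [0.5141 0.1001 0.1004] jaw -71.4 down [-0.003 -0.    -1.   ] w 0.015 F [ 0.8  0.3 -1.3] q [ 0.28  0.32 -0.64  1.86  0.22  1.03 -1.7 ]
d cm [-3.15 29.45 -4.04] turn z -20.8
```

```bash
python3 -m pendant '[{"translation":[-0.53,4.9,0],"angular":[0,0,-3.5],"hand":-1},{"translation":[-0.53,4.9,0],"angular":[0,0,-3.5],"hand":-1},{"translation":[-0.53,4.9,0],"angular":[0,0,-3.5],"hand":-1},{"translation":[-0.53,4.9,0],"angular":[0,0,-3.5],"hand":-1},{"translation":[-0.53,4.9,0],"angular":[0,0,-3.5],"hand":-1},{"translation":[-0.5,4.9,0],"angular":[0,0,-3.3],"hand":-1},{"translation":[0,0,-2],"angular":[0,0,0],"hand":-1}]'
python3 -c "
from h import *
plan(list(pocket(4))+[.049],-92.2)"
```

```text
time: 5.6
ee_pos: [0.4812, 0.4038, 0.0837]
eef_rot: [0.708, -0.007, -0.706, -0.012]
ft_force: [-0.4, -0.0, -0.9]
width: 0.0146
t 5.6 pos [0.4812 0.4038 0.0837] jaw -91.5 down [ 0.002  0.008 -1.   ] w 0.0146 F [-0.4 -0.  -0.9] q [-0.31  0.54 -0.6   1.61  0.33  1.09 -2.6 ]
d cm [ 0.15 -0.92 -3.47] turn z -0.7
```

```bash
python3 -m pendant '[{"translation":[0,-0.5,2],"angular":[0,0,8.5],"hand":-1},{"translation":[0,0,0],"angular":[0,0,8.5],"hand":-1},{"translation":[0,0,0],"angular":[0,0,8.5],"hand":-1},{"translation":[0,0,0],"angular":[0,0,8.5],"hand":-1},{"translation":[0,0,0],"angular":[0,0,8.5],"hand":-1},{"translation":[0,0,0],"angular":[0,0,8.5],"hand":-1},{"translation":[0,0,0],"angular":[0,0,8.5],"hand":-1},{"translation":[0,0,0],"angular":[0,0,8.5],"hand":-1},{"translation":[0,0,0],"angular":[0,0,8.5],"hand":-1},{"translation":[0,0,0],"angular":[0,0,8.5],"hand":-1},{"translation":[0,0,0],"angular":[0,0,8.5],"hand":-1},{"translation":[0,0,0],"angular":[0,0,8.5],"hand":-1},{"translation":[0,0,0],"angular":[0,0,8.5],"hand":-1},{"translation":[0,0,0],"angular":[0,0,8.5],"hand":-1},{"translation":[0,0,0],"angular":[0,0,8.5],"hand":-1},{"translation":[0,0,0],"angular":[0,0,8.5],"hand":-1},{"translation":[0,0,0],"angular":[0,0,8.5],"hand":-1},{"translation":[0,0,0],"angular":[0,0,8.5],"hand":-1},{"translation":[0,0,0],"angular":[0,0,8.5],"hand":-1},{"translation":[0,0,0],"angular":[0,0,8.5],"hand":-1}]'
python3 -c "
from h import *
plan(list(pocket(4))+[.049],-92.2)"
```

```text
time: 7.6
ee_pos: [0.4842, 0.3891, 0.101]
eef_rot: [0.073, 0.703, -0.073, 0.704]
ft_force: [-1.4, -1.1, -1.2]
width: 0.0146
t 7.6 pos [0.4842 0.3891 0.101 ] jaw 78.1 down [ 0.001 -0.    -1.   ] w 0.0146 F [-1.4 -1.1 -1.2] q [ 0.06  0.75 -1.15  1.59  0.71  1.27  0.15]
d cm [-0.16  0.55 -5.2 ] turn z 9.7
```

```bash
python3 -m pendant '[{"translation":[-0.16,0.55,0],"angular":[0,0,5],"hand":-1},{"translation":[0,0,-2],"angular":[0,0,4.7],"hand":-1},{"translation":[0,0,-2],"angular":[0,0,0],"hand":-1},{"translation":[0,0,0],"angular":[0,0,0],"hand":-1}]'
python3 -c "
from h import *
plan(list(pocket(4))+[.049],-92.2)
zoom(r.camera('side'),140,260,220,360,5,'s1.png')"
```

```text
time: 8.0
ee_pos: [0.4816, 0.3932, 0.0576]
eef_rot: [0.016, 0.708, -0.018, 0.706]
ft_force: [-0.1, 0.1, -0.2]
width: 0.0145
t 8.0 pos [0.4816 0.3932 0.0576] jaw 87.3 down [-0.003 -0.003 -1.   ] w 0.0145 F [-0.1  0.1 -0.2] q [ 0.04  0.82 -1.14  1.61  0.78  1.23  0.27]
d cm [ 0.1   0.14 -0.86] turn z 0.5
```

View pics/s1.png

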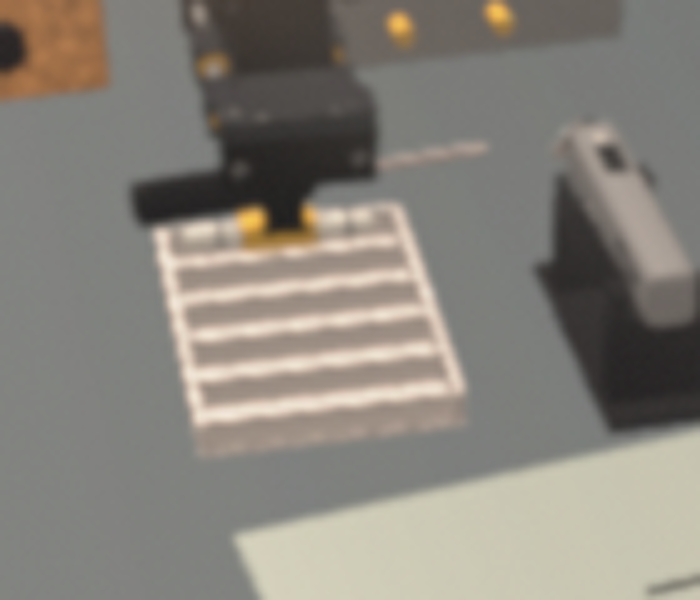

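The shaft hangs over the far pocket, lined up with it; I lower and release.

```bash
python3 -m pendant '[{"translation":[0.1,0.1,-0.8],"angular":[0,0,0.5],"hand":-1},{"translation":[0,0,0],"angular":[0,0,0],"hand":-1},{"translation":[0,0,0],"angular":[0,0,0],"hand":-0.3},{"translation":[0,0,0],"angular":[0,0,0],"hand":-0.3},{"translation":[0,0,0],"angular":[0,0,0],"hand":-0.3},{"translation":[0,0,3],"angular":[0,0,0],"hand":-0.3},{"translation":[0,0,4],"angular":[0,0,0],"hand":0},{"translation":[1,-4.8,0],"angular":[0,0,1.4],"hand":0},{"translation":[1,-4.8,0],"angular":[0,0,1.4],"hand":0},{"translation":[1,-4.8,0],"angular":[0,0,1.4],"hand":0},{"translation":[1,-4.8,0],"angular":[0,0,1.4],"hand":0},{"translation":[1,-4.8,0],"angular":[0,0,1.4],"hand":0},{"translation":[1,-4.8,0],"angular":[0,0,1.4],"hand":0},{"translation":[1,-4.8,0],"angular":[0,0,1.4],"hand":0},{"translation":[0.5,-4.8,0],"angular":[0,0,1.4],"hand":0},{"translation":[0,0,0],"angular":[0,0,0],"hand":0}]'
python3 -c "
from h import *
plan([.5554,.0005,.031],99.5)
im=r.camera('top');zoom(im,140,300,160,420,3,'t2.png')
part_poses(im)"
```

```text
time: 9.65
ee_pos: [0.5595, 0.0036, 0.1219]
eef_rot: [-0.054, 0.705, 0.052, 0.705]
ft_force: [0.1, -0.3, -0.4]
width: 0.0433
t 9.65 pos [0.5595 0.0036 0.1219] jaw 98.6 down [-0.001 -0.002 -1.   ] w 0.0433 F [ 0.1 -0.3 -0.4] q [ 0.9   0.71 -1.34  1.74  0.72  1.3   1.12]
d cm [-0.41 -0.31 -9.09] turn z 0.9
brass 438 px [163.1 315.5] ctr [754.8  90.9] size [62.7 61. ] yaw mod180 88.5
brass 87 px [265.9 204.3] ctr [481.9 396.6] size [16.1 37.5] yaw mod180 178.5
lever 147 px [200.7 321. ] ctr [653.2  68.8] size [15.7 96.2] yaw mod180 109.0
lever 351 px [232.9 330.6] ctr [557.8  58.5] size [85.3 66.4] yaw mod180 33.2
```

View pics/t2.png

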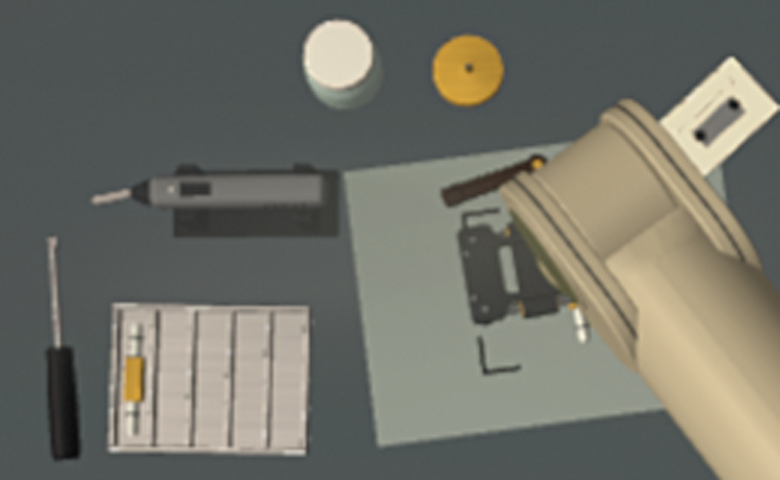

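Shaft one lies in pocket 4 (picture at about (134,380)). Next shaft.

```bash
python3 -m pendant '[{"translation":[-0.4,-0.3,-3],"angular":[0,0,0.9],"hand":0},{"translation":[0,0,-3],"angular":[0,0,0],"hand":0},{"translation":[0,0,-2],"angular":[0,0,0],"hand":0},{"translation":[0,0,-1.1],"angular":[0,0,0],"hand":0},{"translation":[0,0,0],"angular":[0,0,0],"hand":0},{"translation":[0,0,0],"angular":[0,0,0],"hand":-1},{"translation":[0,0,0],"angular":[0,0,0],"hand":-1},{"translation":[0,0,0],"angular":[0,0,0],"hand":-1},{"translation":[0,0,0],"angular":[0,0,0],"hand":-1},{"translation":[0,0,3],"angular":[0,0,0],"hand":-1},{"translation":[0,0,4],"angular":[0,0,0],"hand":-1}]' 20
python3 -c "
from h import *
print(pocket(3))
plan(list(pocket(3))+[.049],-92.2)"
```

```text
time: 10.8
ee_pos: [0.5532, 0.0087, 0.1013]
eef_rot: [-0.062, 0.705, 0.062, 0.703]
ft_force: [1.4, 0.6, 0.8]
width: 0.0046
[0.48130519 0.36067494]
t 10.8 pos [0.5532 0.0087 0.1013] jaw 100.1 down [-0.003  0.    -1.   ] w 0.0046 F [1.4 0.6 0.8] q [ 0.9   0.73 -1.32  1.77  0.74  1.26  1.12]
d cm [-7.19 35.19 -5.23] turn z -12.3
```

```bash
python3 -c "
from h import *
plan([.5554,.0005,.031],99.5)
cv2.imwrite('pics/w3.png',r.camera('wrist')[:,:,::-1])
zoom(r.camera('side'),220,360,260,440,4,'s3.png')"
```

```text
t 10.8 pos [0.5532 0.0087 0.1013] jaw 100.1 down [-0.003  0.    -1.   ] w 0.0046 F [1.4 0.6 0.8] q [ 0.9   0.73 -1.32  1.77  0.74  1.26  1.12]
d cm [ 0.22 -0.82 -7.03] turn z -0.6
```

View pics/w3.png

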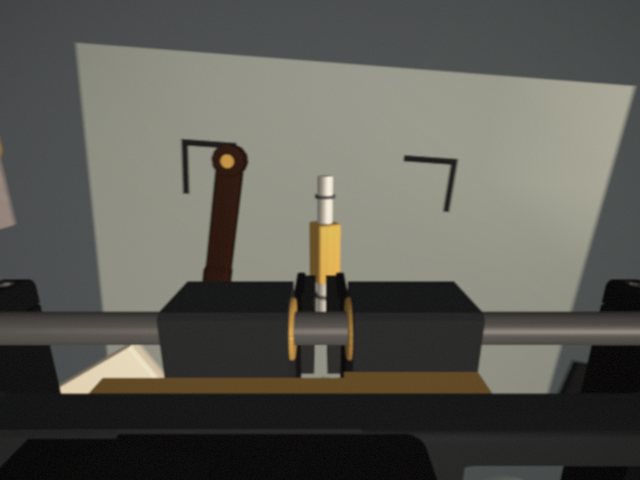

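View pics/s3.png

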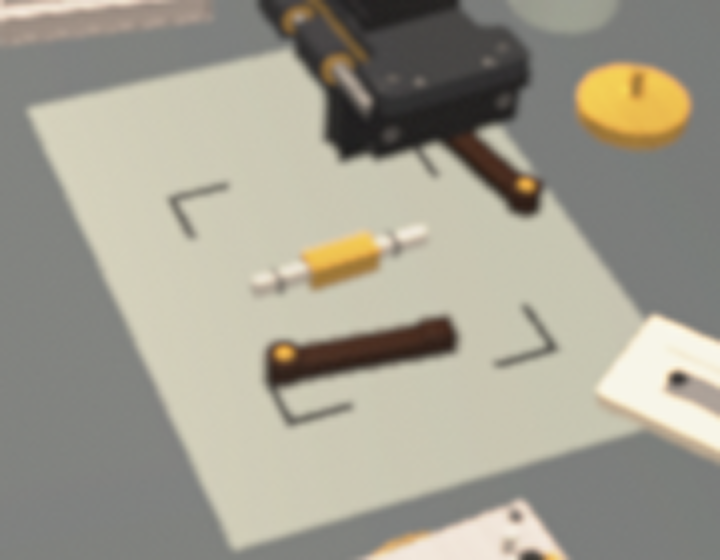

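```bash
python3 -c "
from h import *
print(px2w('side',[(284.5,345.3)],.012)[0], px2w('wrist',[(250,324),(182,325)],.012))
im=r.camera('top');zoom(im,170,300,270,400,6,'t4.png')"
```

```text
[0.5515372  0.00378374 0.012     ] [[0.55659432 0.01195611 0.012     ]
 [0.51113405 0.00439219 0.012     ]]
```

View pics/t4.png

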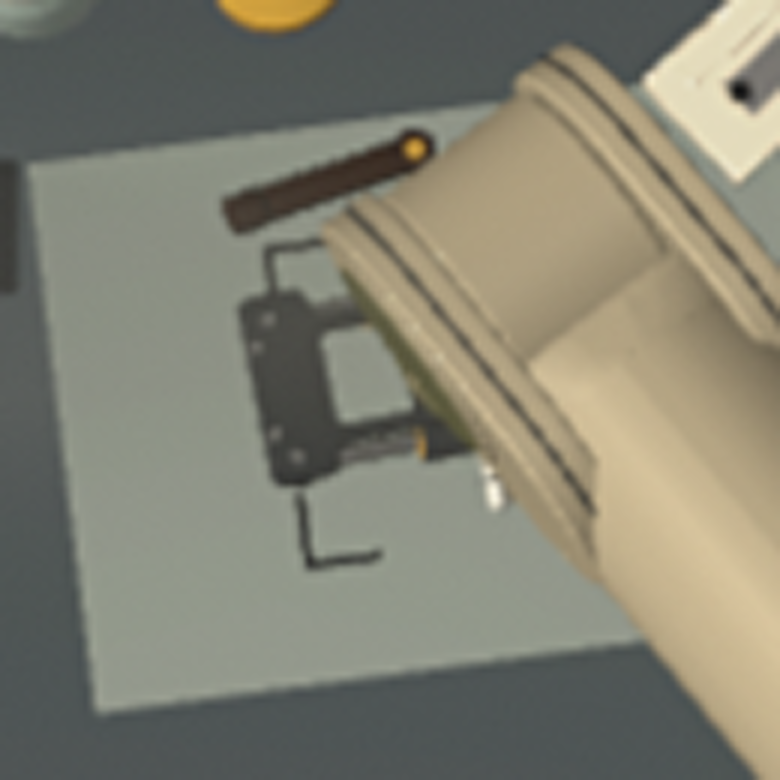

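```bash
python3 -m pendant '[{"translation":[0.3,0.2,0],"angular":[0,0,0],"hand":0},{"translation":[0,0,0],"angular":[0,0,0],"hand":0},{"translation":[0,0,-3],"angular":[0,0,0],"hand":0},{"translation":[0,0,-2.5],"angular":[0,0,0],"hand":0},{"translation":[0,0,-1.5],"angular":[0,0,0],"hand":0},{"translation":[0,0,-0.3],"angular":[0,0,0],"hand":0},{"translation":[0,0,0],"angular":[0,0,0],"hand":0}]' 20
python3 -c "
from h import *
plan([.556,.0110,.029],99.5)"
```

```text
time: 11.65
ee_pos: [0.5572, 0.0112, 0.0285]
eef_rot: [-0.062, 0.705, 0.062, 0.704]
ft_force: [-0.6, -0.3, 0.0]
width: 0.042
t 11.65 pos [0.5572 0.0112 0.0285] jaw 100.1 down [-0.001  0.001 -1.   ] w 0.042 F [-0.6 -0.3  0. ] q [ 0.83  0.81 -1.22  1.81  0.84  1.16  1.07]
d cm [-0.12 -0.02  0.05] turn z -0.6
```

```bash
python3 -m pendant '[{"translation":[0,0,0],"angular":[0,0,0],"hand":-1},{"translation":[0,0,0],"angular":[0,0,0],"hand":-1},{"translation":[0,0,0],"angular":[0,0,0],"hand":-1},{"translation":[0,0,0],"angular":[0,0,0],"hand":-1},{"translation":[0,0,0],"angular":[0,0,0],"hand":-1},{"translation":[0,0,2],"angular":[0,0,0],"hand":-1},{"translation":[0,0,2],"angular":[0,0,0],"hand":-1}]' 25
python3 -c "
from h import *
plan([.556,.0110,.029],99.5)"
```

```text
time: 12.35
ee_pos: [0.5571, 0.0112, 0.0701]
eef_rot: [-0.062, 0.705, 0.062, 0.704]
ft_force: [0.0, -0.1, 0.0]
width: 0.0157
t 12.35 pos [0.5571 0.0112 0.0701] jaw 100.1 down [-0.001  0.001 -1.   ] w 0.0157 F [ 0.  -0.1  0. ] q [ 0.86  0.76 -1.28  1.78  0.78  1.22  1.1 ]
d cm [-0.11 -0.02 -4.11] turn z -0.6
```

```bash
python3 -m pendant '[{"translation":[0,0,3],"angular":[0,0,0],"hand":-1},{"translation":[-0.95,4.37,0],"angular":[0,0,-1.54],"hand":-1},{"translation":[-0.95,4.37,0],"angular":[0,0,-1.54],"hand":-1},{"translation":[-0.95,4.37,0],"angular":[0,0,-1.54],"hand":-1},{"translation":[-0.95,4.37,0],"angular":[0,0,-1.54],"hand":-1},{"translation":[-0.95,4.37,0],"angular":[0,0,-1.54],"hand":-1},{"translation":[-0.95,4.37,0],"angular":[0,0,-1.54],"hand":-1},{"translation":[-0.95,4.37,0],"angular":[0,0,-1.54],"hand":-1},{"translation":[-0.95,4.37,0],"angular":[0,0,-1.54],"hand":-1},{"translation":[0,0,-2],"angular":[0,0,0],"hand":-1},{"translation":[0,0,-1.5],"angular":[0,0,0],"hand":-1},{"translation":[0,0,0],"angular":[0,0,0],"hand":-1}]'
python3 -c "
from h import *
plan(list(pocket(3))+[.049],-92.2)"
```

```text
time: 13.55
ee_pos: [0.4812, 0.3587, 0.0622]
eef_rot: [0.013, 0.708, -0.015, 0.706]
ft_force: [0.5, -0.9, -0.1]
width: 0.0161
t 13.55 pos [0.4812 0.3587 0.0622] jaw 87.7 down [-0.002 -0.002 -1.   ] w 0.0161 F [ 0.5 -0.9 -0.1] q [ 0.12  0.78 -1.16  1.67  0.76  1.21  0.31]
d cm [ 0.01  0.19 -1.32] turn z 0.1
```

```bash
python3 -m pendant '[{"translation":[0,0.2,-1.3],"angular":[0,0,0],"hand":-1},{"translation":[0,0,0],"angular":[0,0,0],"hand":-1},{"translation":[0,0,0],"angular":[0,0,0],"hand":-0.3},{"translation":[0,0,0],"angular":[0,0,0],"hand":-0.3},{"translation":[0,0,0],"angular":[0,0,0],"hand":-0.3},{"translation":[0,0,3],"angular":[0,0,0],"hand":-0.3},{"translation":[0,0,3],"angular":[0,0,0],"hand":0},{"translation":[0.69,-4.66,0],"angular":[0,0,0.4],"hand":0},{"translation":[0.69,-4.66,0],"angular":[0,0,0.4],"hand":0},{"translation":[0.69,-4.66,0],"angular":[0,0,0.4],"hand":0},{"translation":[0.69,-4.66,0],"angular":[0,0,0.4],"hand":0},{"translation":[0.69,-4.66,0],"angular":[0,0,0.4],"hand":0},{"translation":[0.69,-4.66,0],"angular":[0,0,0.4],"hand":0},{"translation":[0.69,-4.66,0],"angular":[0,0,0.4],"hand":0},{"translation":[0.69,-4.66,0],"angular":[0,0,0.4],"hand":0},{"translation":[0.69,-4.66,0],"angular":[0,0,0.4],"hand":0},{"translation":[0,0,0],"angular":[0,0,0],"hand":0}]'
python3 -c "
from h import *
plan([.543,-.0587,.029],91.4)
im=r.camera('top');zoom(im,140,300,160,420,3,'t5.png')
part_poses(im)
plan([.543,-.0587,.029],91.4)
im=r.camera('side');zoom(im,150,350,220,450,3,'s5.png')"
```

```text
time: 15.25
ee_pos: [0.5442, -0.0647, 0.1101]
eef_rot: [-0.005, 0.707, 0.004, 0.707]
ft_force: [-0.1, 0.6, 0.5]
width: 0.0438
t 15.25 pos [ 0.5442 -0.0647  0.1101] jaw 90.8 down [-0.    -0.002 -1.   ] w 0.0438 F [-0.1  0.6  0.5] q [ 1.04  0.69 -1.32  1.78  0.71  1.25  1.11]
d cm [-0.12  0.6  -8.11] turn z 0.6
brass 438 px [163.1 315.5] ctr [754.8  90.9] size [62.7 61. ] yaw mod180 88.5
brass 88 px [265.9 204.3] ctr [481.9 396.6] size [16.1 37.5] yaw mod180 178.5
brass 85 px [267.8 217.6] ctr [475.7 360.6] size [13.4 37.6] yaw mod180 179.5
lever 185 px [200.2 323.7] ctr [653.2  68.8] size [18.2 96.1] yaw mod180 107.1
lever 132 px [222.9 358.9] ctr [584.6 -15.5] size [67.4 32.6] yaw mod180 88.5
t 15.3 pos [ 0.5438 -0.0607  0.1104] jaw 91.0 down [-0. -0. -1.] w 0.0438 F [0.4 1.7 0.1] q [ 1.04  0.69 -1.32  1.78  0.7   1.25  1.11]
d cm [-0.08  0.2  -8.14] turn z 0.4
```

View pics/s5.png

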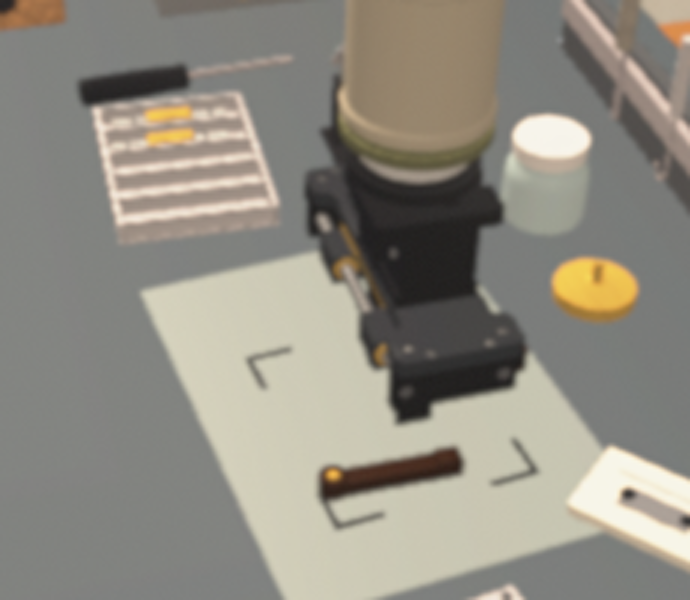

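View pics/t5.png

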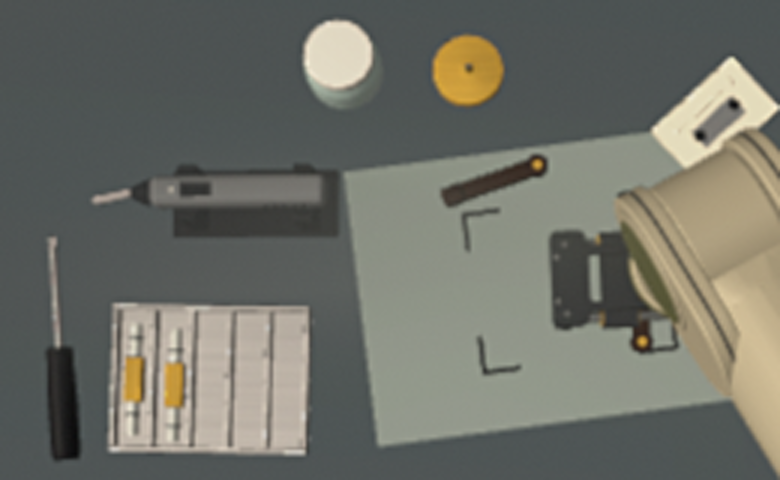

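Both shafts lie in pockets 4 and 3. The lever under the gripper is unmoved; grasping it.

```bash
python3 -m pendant '[{"translation":[-0.1,0.1,-3],"angular":[0,0,0.4],"hand":0},{"translation":[0,0,-3],"angular":[0,0,0],"hand":0},{"translation":[0,0,-2],"angular":[0,0,0],"hand":0},{"translation":[0,0,-0.1],"angular":[0,0,0],"hand":0},{"translation":[0,0,0],"angular":[0,0,0],"hand":0},{"translation":[0,0,0],"angular":[0,0,0],"hand":-1},{"translation":[0,0,0],"angular":[0,0,0],"hand":-1},{"translation":[0,0,0],"angular":[0,0,0],"hand":-1},{"translation":[0,0,0],"angular":[0,0,0],"hand":-1},{"translation":[0,0,0],"angular":[0,0,0],"hand":-1},{"translation":[0,0,2],"angular":[0,0,0],"hand":-1},{"translation":[0,0,2],"angular":[0,0,0],"hand":-1}]' 25
python3 -c "
from h import *
plan(list(pocket(2))+[.049],-92.2)"
```

```text
time: 16.55
ee_pos: [0.5423, -0.0555, 0.0711]
eef_rot: [-0.011, 0.707, 0.011, 0.707]
ft_force: [-0.2, 1.0, -0.4]
width: 0.0159
t 16.55 pos [ 0.5423 -0.0555  0.0711] jaw 91.8 down [-0.     0.001 -1.   ] w 0.0159 F [-0.2  1.  -0.4] q [ 1.    0.73 -1.27  1.81  0.75  1.19  1.09]
d cm [-6.23 38.22 -2.21] turn z -4.0
```

```bash
python3 -m pendant '[{"translation":[0,0,3],"angular":[0,0,0],"hand":-1},{"translation":[-0.78,4.78,0],"angular":[0,0,-0.5],"hand":-1},{"translation":[-0.78,4.78,0],"angular":[0,0,-0.5],"hand":-1},{"translation":[-0.78,4.78,0],"angular":[0,0,-0.5],"hand":-1},{"translation":[-0.78,4.78,0],"angular":[0,0,-0.5],"hand":-1},{"translation":[-0.78,4.78,0],"angular":[0,0,-0.5],"hand":-1},{"translation":[-0.78,4.78,0],"angular":[0,0,-0.5],"hand":-1},{"translation":[-0.78,4.78,0],"angular":[0,0,-0.5],"hand":-1},{"translation":[-0.78,4.78,0],"angular":[0,0,-0.5],"hand":-1},{"translation":[0,0,-2],"angular":[0,0,0],"hand":-1},{"translation":[0,0,-1.5],"angular":[0,0,0],"hand":-1},{"translation":[0,0,0],"angular":[0,0,0],"hand":-1}]'
python3 -c "
from h import *
plan(list(pocket(2))+[.049],-92.2)"
```

```text
time: 17.75
ee_pos: [0.4799, 0.3247, 0.0632]
eef_rot: [0.014, 0.708, -0.015, 0.706]
ft_force: [0.5, -0.8, -0.3]
width: 0.0156
t 17.75 pos [0.4799 0.3247 0.0632] jaw 87.7 down [-0.002 -0.002 -1.   ] w 0.0156 F [ 0.5 -0.8 -0.3] q [ 0.2   0.75 -1.18  1.73  0.74  1.19  0.35]
d cm [ 0.01  0.2  -1.42] turn z 0.1
```

```bash
python3 -m pendant '[{"translation":[0,0.2,-1.4],"angular":[0,0,0],"hand":-1},{"translation":[0,0,0],"angular":[0,0,0],"hand":-1},{"translation":[0,0,0],"angular":[0,0,0],"hand":-0.3},{"translation":[0,0,0],"angular":[0,0,0],"hand":-0.3},{"translation":[0,0,0],"angular":[0,0,0],"hand":-0.3},{"translation":[0,0,4],"angular":[0,0,0],"hand":-0.3},{"translation":[0,0,4],"angular":[0,0,0],"hand":0},{"translation":[0,-3,2],"angular":[0,0,0],"hand":0},{"translation":[1.93,-2.5,0],"angular":[0,0,-7.8],"hand":0},{"translation":[1.93,-2.5,0],"angular":[0,0,-7.8],"hand":0},{"translation":[1.93,-2.5,0],"angular":[0,0,-7.8],"hand":0},{"translation":[1.93,-2.5,0],"angular":[0,0,-7.8],"hand":0},{"translation":[1.93,-2.5,0],"angular":[0,0,-7.8],"hand":0},{"translation":[1.93,-2.5,0],"angular":[0,0,-7.8],"hand":0},{"translation":[1.93,-2.5,0],"angular":[0,0,-7.8],"hand":0},{"translation":[1.93,-2.5,0],"angular":[0,0,-7.8],"hand":0},{"translation":[1.93,-2.5,0],"angular":[0,0,-7.8],"hand":0},{"translation":[0,0,0],"angular":[0,0,0],"hand":0}]'
python3 -c "
from h import *
r.camera('top')
plan([.6535,.0687,.029],17)
im=r.camera('top');part_poses(im)
zoom(im,140,300,160,420,3,'t6.png')
plan([.6535,.0687,.029],17)"
```

```text
time: 19.55
ee_pos: [0.6561, 0.0683, 0.1504]
eef_rot: [0.421, 0.567, -0.421, 0.569]
ft_force: [-0.5, -0.3, 0.2]
width: 0.044
t 19.6 pos [0.6547 0.0712 0.1505] jaw 17.3 down [ 0. -0. -1.] w 0.0436 F [-0.6 -0.3 -1. ] q [ 0.47  0.66 -0.95  1.44  0.54  1.32 -0.22]
d cm [ -0.12  -0.25 -12.15] turn z -0.3
brass 88 px [265.9 204.3] ctr [481.9 396.6] size [16.1 37.5] yaw mod180 178.5
brass 85 px [267.8 217.6] ctr [475.7 360.6] size [13.4 37.6] yaw mod180 179.5
lever 91 px [201.5 315.1] ctr [648.7 101.5] size [59.  31.6] yaw mod180 29.2
lever 151 px [209.6 266.6] ctr [635.3 232.9] size [57.9 40.1] yaw mod180 1.8
lever 180 px [264.2 229. ] ctr [481.7 329.7] size [16.1 94. ] yaw mod180 179.4
t 19.65 pos [0.6538 0.0733 0.1506] jaw 17.5 down [ 0.  0. -1.] w 0.0433 F [-0.8  1.2  0.1] q [ 0.47  0.66 -0.95  1.45  0.54  1.31 -0.21]
d cm [ -0.03  -0.46 -12.16] turn z -0.5
```

View pics/t6.png

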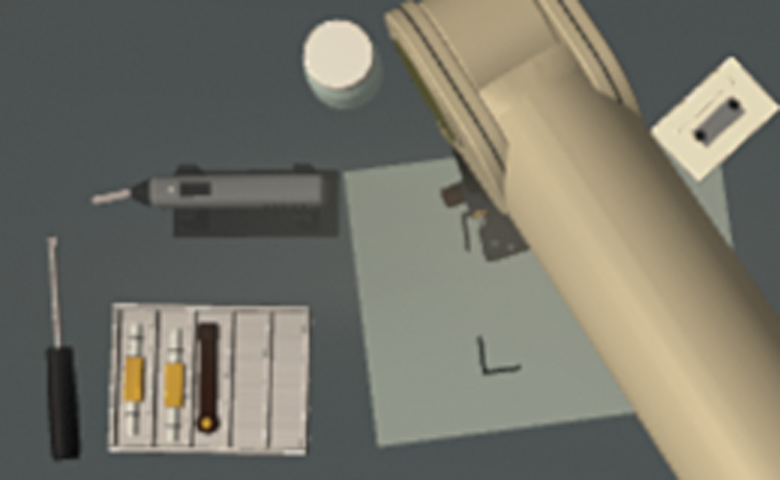

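```bash
python3 -m pendant '[{"translation":[0,-0.4,-4],"angular":[0,0,-0.5],"hand":0},{"translation":[0,0,-4],"angular":[0,0,0],"hand":0},{"translation":[0,0,-3],"angular":[0,0,0],"hand":0},{"translation":[0,0,-1.1],"angular":[0,0,0],"hand":0},{"translation":[0,0,0],"angular":[0,0,0],"hand":0},{"translation":[0,0,0],"angular":[0,0,0],"hand":-1},{"translation":[0,0,0],"angular":[0,0,0],"hand":-1},{"translation":[0,0,0],"angular":[0,0,0],"hand":-1},{"translation":[0,0,0],"angular":[0,0,0],"hand":-1},{"translation":[0,0,0],"angular":[0,0,0],"hand":-1},{"translation":[0,0,2],"angular":[0,0,0],"hand":-1},{"translation":[0,0,2],"angular":[0,0,0],"hand":-1}]' 25
python3 -c "
from h import *
plan(list(pocket(1))+[.049],-92.2)"
```

```text
time: 20.85
ee_pos: [0.6535, 0.0696, 0.0711]
eef_rot: [0.42, 0.569, -0.42, 0.568]
ft_force: [0.0, -0.6, 0.4]
width: 0.0155
t 20.85 pos [0.6535 0.0696 0.0711] jaw 17.1 down [-0.  0. -1.] w 0.0155 F [ 0.  -0.6  0.4] q [ 0.45  0.73 -0.9   1.51  0.6   1.19 -0.26]
d cm [-17.49  22.31  -2.21] turn z 70.7
```

```bash
python3 -m pendant '[{"translation":[0,0,4],"angular":[0,0,0],"hand":-1},{"translation":[0,0,4],"angular":[0,0,0],"hand":-1},{"translation":[-1.94,2.48,0],"angular":[0,0,7.85],"hand":-1},{"translation":[-1.94,2.48,0],"angular":[0,0,7.85],"hand":-1},{"translation":[-1.94,2.48,0],"angular":[0,0,7.85],"hand":-1},{"translation":[-1.94,2.48,0],"angular":[0,0,7.85],"hand":-1},{"translation":[-1.94,2.48,0],"angular":[0,0,7.85],"hand":-1},{"translation":[-1.94,2.48,0],"angular":[0,0,7.85],"hand":-1},{"translation":[-1.94,2.48,0],"angular":[0,0,7.85],"hand":-1},{"translation":[-1.94,2.48,0],"angular":[0,0,7.85],"hand":-1},{"translation":[-1.94,2.48,0],"angular":[0,0,7.85],"hand":-1},{"translation":[0,0,-4],"angular":[0,0,0],"hand":-1},{"translation":[0,0,-4],"angular":[0,0,0],"hand":-1},{"translation":[0,0,0],"angular":[0,0,0],"hand":-1}]'
python3 -c "
from h import *
plan(list(pocket(1))+[.049],-92.2)"
```

```text
time: 22.25
ee_pos: [0.4776, 0.2911, 0.0671]
eef_rot: [0.013, 0.708, -0.015, 0.706]
ft_force: [-0.4, -0.5, -0.5]
width: 0.0155
t 22.25 pos [0.4776 0.2911 0.0671] jaw 87.7 down [-0.004 -0.004 -1.   ] w 0.0155 F [-0.4 -0.5 -0.5] q [ 0.29  0.71 -1.2   1.78  0.72  1.18  0.4 ]
d cm [ 0.11  0.16 -1.81] turn z 0.1
```

```bash
python3 -m pendant '[{"translation":[0.1,0.2,-1.8],"angular":[0,0,0],"hand":-1},{"translation":[0,0,0],"angular":[0,0,0],"hand":-1},{"translation":[0,0,0],"angular":[0,0,0],"hand":-0.3},{"translation":[0,0,0],"angular":[0,0,0],"hand":-0.3},{"translation":[0,0,0],"angular":[0,0,0],"hand":-0.3},{"translation":[0,0,4],"angular":[0,0,0],"hand":-0.3},{"translation":[0,0,4],"angular":[0,0,0],"hand":0},{"translation":[0,-3,4],"angular":[0,0,0],"hand":0},{"translation":[0.5,-4.5,1],"angular":[0,0,-7],"hand":1},{"translation":[0.5,-4.5,1],"angular":[0,0,-7],"hand":1},{"translation":[0.5,-4.5,0],"angular":[0,0,-7],"hand":1},{"translation":[0.5,-4.5,0],"angular":[0,0,-7],"hand":1},{"translation":[0.5,-4.5,0],"angular":[0,0,-7],"hand":1},{"translation":[0.5,-4.5,0],"angular":[0,0,-7],"hand":1},{"translation":[0.5,-4.5,0],"angular":[0,0,-7],"hand":1},{"translation":[0.5,-4.5,0],"angular":[0,0,-7],"hand":1},{"translation":[0.5,-4.5,0],"angular":[0,0,-7],"hand":1},{"translation":[0.5,-4.5,0],"angular":[0,0,-7],"hand":1},{"translation":[0.5,-4.5,0],"angular":[0,0,-7],"hand":1},{"translation":[0.5,-4.5,0],"angular":[0,0,0],"hand":1}]'
python3 -m pendant '[{"translation":[0.5,-4.5,0],"angular":[0,0,0],"hand":1},{"translation":[0.5,-4.5,0],"angular":[0,0,0],"hand":1},{"translation":[0.1,-2.6,0],"angular":[0,0,0],"hand":1},{"translation":[0,0,0],"angular":[0,0,0],"hand":1},{"translation":[0,0,0],"angular":[0,0,0],"hand":1}]'
python3 -c "
from h import *
plan([.548,-.397,.035],10.5)
im=r.camera('top');part_poses(im)
zoom(im,140,340,160,520,2.2,'t7.png')
zoom(im,190,290,400,510,6,'t7b.png')
st=r.read_state()
im=r.camera('side');zoom(im,100,480,200,520,2,'s7.png')
w=r.camera('wrist');cv2.imwrite('pics/w7.png',w[:,:,::-1])
for n,z in(('transport',0),('head_face',.06)):
  for c in('top','side','wrist'):
    for d in r.mark_of(c,n)[:2]:print(n,c,np.round(d['point']),d['confidence'],px2w(c,d['point'],z)[0].round(3))
"
```

```text
time: 24.25
ee_pos: [0.5401, -0.2771, 0.1924]
eef_rot: [0.452, 0.543, -0.453, 0.544]
ft_force: [0.3, 0.4, 0.6]
width: 0.0869
time: 24.75
ee_pos: [0.5512, -0.3911, 0.1917]
eef_rot: [0.452, 0.544, -0.451, 0.544]
ft_force: [0.1, -0.0, 0.1]
width: 0.0869
t 24.75 pos [ 0.5512 -0.3911  0.1917] jaw 10.7 down [ 0.001  0.001 -1.   ] w 0.0869 F [ 0.1 -0.   0.1] q [ 1.17  0.66 -0.96  1.34  0.53  1.4   0.42]
d cm [ -0.32  -0.59 -15.67] turn z -0.2
brass 438 px [163.1 315.5] ctr [754.8  90.9] size [62.7 61. ] yaw mod180 88.5
brass 88 px [265.9 204.3] ctr [481.9 396.6] size [16.1 37.5] yaw mod180 178.5
brass 85 px [267.8 217.6] ctr [475.7 360.6] size [13.4 37.6] yaw mod180 179.5
lever 176 px [264.5 229. ] ctr [481.7 329.7] size [16.1 94. ] yaw mod180 179.4
lever 174 px [267.1 242. ] ctr [480.7 294.8] size [13.8 94. ] yaw mod180 177.3
transport top [244. 456.] 0.93 [ 0.524 -0.282  0.   ]
transport top [268. 228.] 0.63 [0.475 0.333 0.   ]
transport side [408. 380.] 0.82 [ 0.524 -0.285  0.   ]
head_face top [232. 459.] 0.86 [ 0.551 -0.277  0.06 ]
head_face wrist [ 81. 358.] 0.61 [ 0.556 -0.277  0.06 ]
```

View pics/t7.png

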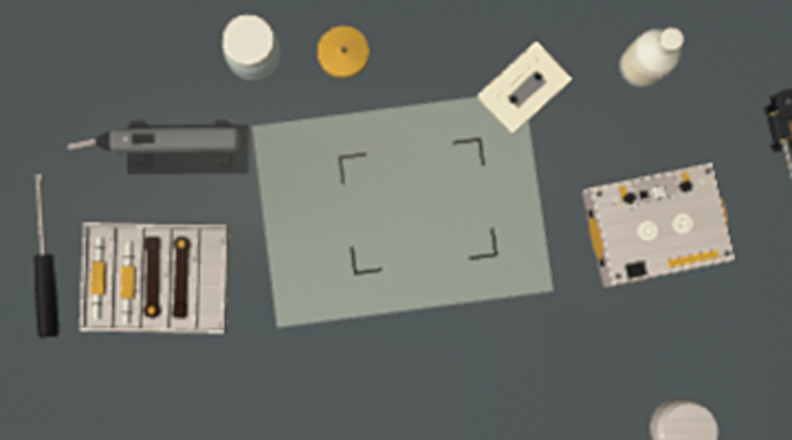

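View pics/s7.png

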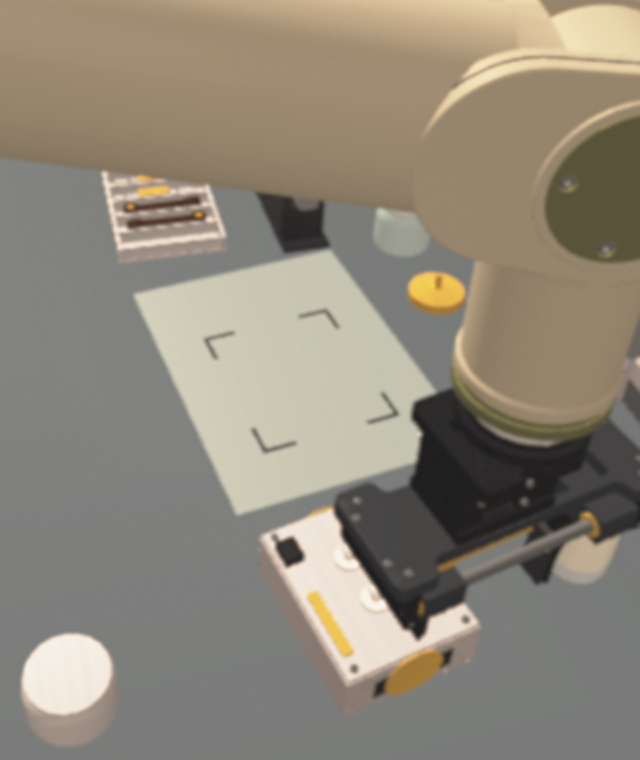

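View pics/w7.png

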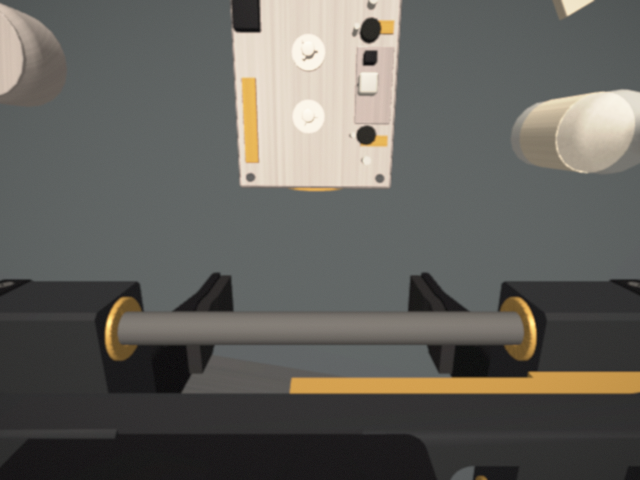

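```bash
python3 -c "
from h import *
W=px2w('wrist',[(187,240),(187,391)],.05);print(W);e=W[1]-W[0];print(np.linalg.norm(e),np.degrees(np.arctan2(e[1],e[0])))
c=W.mean(0)[:2];u=e[:2]/np.linalg.norm(e);n=np.array([-u[1],u[0]]);print('face',c,'ctr',c+n*.075)
plan([*(c-n*.045),.035],np.degrees(np.arctan2(e[1],e[0])))
"
```

```text
[[ 0.48295142 -0.36716908  0.05      ]
 [ 0.59879626 -0.34522256  0.05      ]]
0.11790536887335477 10.727413913844622
face [ 0.54087384 -0.35619582] ctr [ 0.52691359 -0.28250653]
t 25.2 pos [ 0.5512 -0.391   0.1917] jaw 10.7 down [ 0. -0. -1.] w 0.0868 F [-0.2 -0.   0.1] q [ 1.17  0.66 -0.96  1.35  0.53  1.4   0.42]
d cm [ -0.19  -0.94 -15.67] turn z 0.0
```

```bash
python3 -m pendant '[{"translation":[-0.2,-0.9,-4],"angular":[0,0,0],"hand":1},{"translation":[0,0,-4],"angular":[0,0,0],"hand":1},{"translation":[0,0,-4],"angular":[0,0,0],"hand":1},{"translation":[0,0,-3.4],"angular":[0,0,0],"hand":1},{"translation":[0,0,0],"angular":[0,0,0],"hand":1},{"translation":[-0.3,1.5,0],"angular":[0,0,0],"hand":1},{"translation":[-0.3,1.5,0],"angular":[0,0,0],"hand":1},{"translation":[-0.15,0.8,0],"angular":[0,0,0],"hand":1},{"translation":[-0.15,0.8,0],"angular":[0,0,0],"hand":1},{"translation":[0,0,0],"angular":[0,0,0],"hand":1}]'
python3 -c "
from h import *
plan([.548,-.397,.037],10.5)
im=r.camera('top');zoom(im,190,290,400,510,6,'t8.png')
"
```

```text
time: 26.2
ee_pos: [0.5408, -0.3548, 0.0395]
eef_rot: [0.451, 0.543, -0.451, 0.545]
ft_force: [-0.8, -0.6, 1.0]
width: 0.0868
t 26.2 pos [ 0.5408 -0.3548  0.0395] jaw 10.7 down [ 0.002 -0.002 -1.   ] w 0.0868 F [-0.8 -0.6  1. ] q [ 1.15  0.75 -0.9   1.57  0.63  1.13  0.29]
d cm [ 0.72 -4.22 -0.25] turn z -0.2
```

View pics/t8.png

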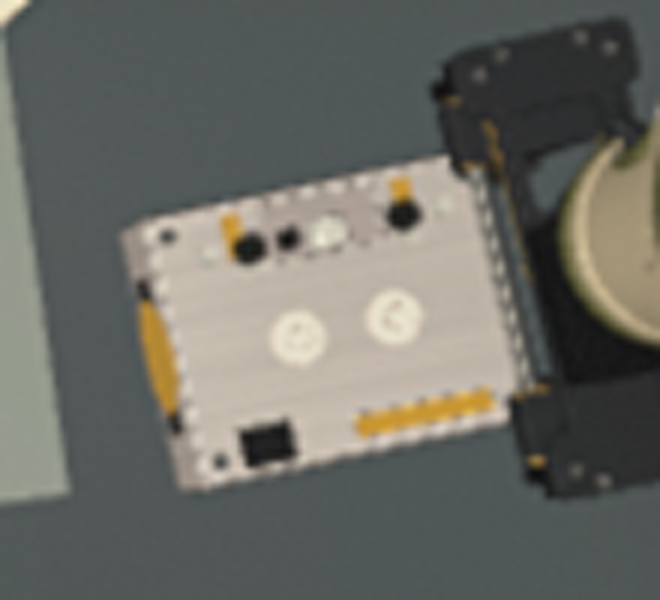

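```bash
python3 -m pendant '[{"translation":[0,0.8,0],"angular":[0,0,-0.2],"hand":1},{"translation":[0,1.4,0],"angular":[0,0,-0.4],"hand":1},{"translation":[0,1.5,0],"angular":[0,0,-0.4],"hand":1},{"translation":[0,1.5,0],"angular":[0,0,-0.4],"hand":1},{"translation":[0,1.5,0],"angular":[0,0,-0.4],"hand":1},{"translation":[0,1.5,0],"angular":[0,0,-0.4],"hand":1},{"translation":[0,0.8,0],"angular":[0,0,-0.3],"hand":1},{"translation":[0,0,0],"angular":[0,0,0],"hand":1}]'
python3 -c "
from h import *
plan([.548,-.397,.037],5.6)
im=r.camera('top');zoom(im,190,290,370,480,6,'t9.png')
"
```

```text
time: 27.05
ee_pos: [0.5405, -0.2641, 0.0384]
eef_rot: [0.463, 0.534, -0.463, 0.535]
ft_force: [-0.4, -0.9, 1.1]
width: 0.0869
t 27.05 pos [ 0.5405 -0.2641  0.0384] jaw 8.2 down [ 0.001 -0.001 -1.   ] w 0.0869 F [-0.4 -0.9  1.1] q [ 1.08  0.68 -0.93  1.69  0.61  1.08  0.11]
d cm [  0.75 -13.29  -0.14] turn z -2.6
```

View pics/t9.png

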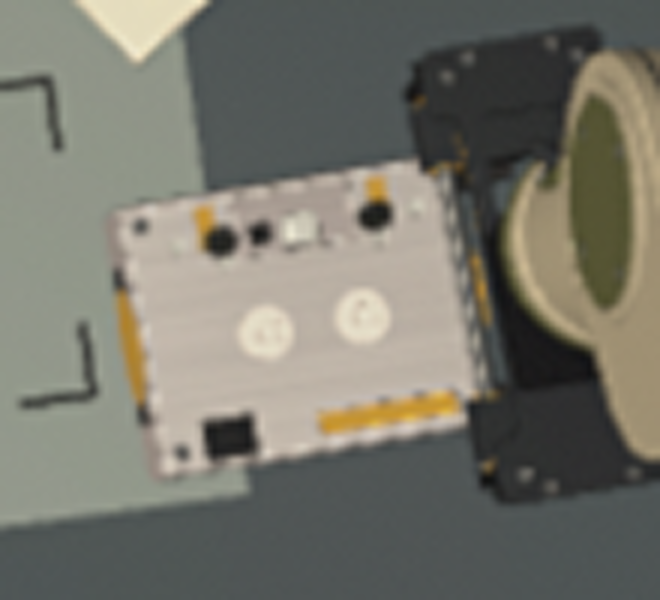

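```bash
python3 -m pendant '[{"translation":[0,0.8,0],"angular":[0,0,-0.2],"hand":1},{"translation":[0,1.5,0],"angular":[0,0,-0.2],"hand":1},{"translation":[0,1.5,0],"angular":[0,0,-0.2],"hand":1},{"translation":[0,1.5,0],"angular":[0,0,-0.2],"hand":1},{"translation":[0,1.5,0],"angular":[0,0,-0.3],"hand":1},{"translation":[0,1.5,0],"angular":[0,0,-0.3],"hand":1},{"translation":[0,1.5,0],"angular":[0,0,-0.3],"hand":1},{"translation":[0,1.5,0],"angular":[0,0,-0.3],"hand":1},{"translation":[0,1.5,0],"angular":[0,0,-0.3],"hand":1},{"translation":[0,1.5,0],"angular":[0,0,-0.3],"hand":1},{"translation":[0,1.3,0],"angular":[0,0,0],"hand":1},{"translation":[0,0.6,0],"angular":[0,0,0],"hand":1},{"translation":[0,0,0],"angular":[0,0,0],"hand":1}]'
python3 -c "
from h import *
plan([.553,-.0813,.037],5.6)
im=r.camera('top');zoom(im,180,290,290,420,6,'t10.png')
"
```

```text
time: 28.4
ee_pos: [0.5401, -0.102, 0.0376]
eef_rot: [0.475, 0.524, -0.475, 0.524]
ft_force: [-0.5, -0.3, -0.0]
width: 0.0871
t 28.4 pos [ 0.5401 -0.102   0.0376] jaw 5.6 down [-0.  0. -1.] w 0.0871 F [-0.5 -0.3 -0. ] q [ 0.89  0.6  -0.97  1.83  0.57  1.03 -0.22]
d cm [ 1.29  2.07 -0.06] turn z -0.0
```

View pics/t10.png

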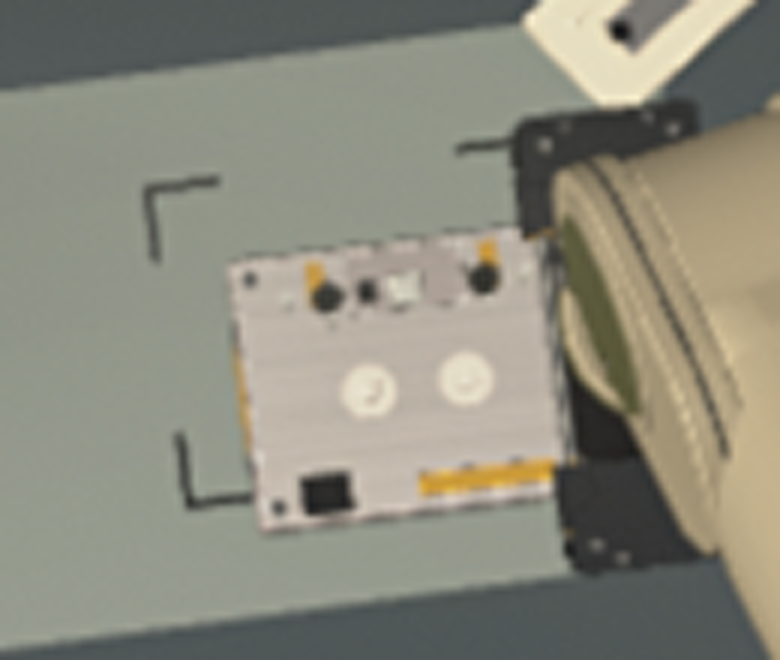

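```bash
cat >> h.py <<'E'
def tpose(pts,r0,c0,s):
    # pts TL,TR,BR,BL (None allowed) of transport top in zoomed top picture -> fit pose
    from scipy.optimize import least_squares
    L=[(.06,.075),(.06,-.075),(-.06,-.075),(-.06,.075)]
    ok=[i for i in range(4) if pts[i]]
    W=px2w('top',[(r0+(pts[i][1]+.5)/s-.5,c0+(pts[i][0]+.5)/s-.5) for i in ok],.05)[:,:2]
    Lm=np.array([L[i] for i in ok])
    def f(v):
        c,n=np.cos(v[2]),np.sin(v[2]);return ((Lm@np.array([[c,n],[-n,c]])+v[:2])-W).ravel()
    o=least_squares(f,[.5,0,.1]);x=o.x
    a=np.radians(5.6);d=x[:2]-[.5617,.0033];ax=np.array([np.cos(a),np.sin(a)])
    print('pose',x[:2].round(4),np.degrees(x[2]).round(1),'res mm',(o.fun*1000).round(1),'err in mat frame mm',(d@ax*1000).round(1),(d@[-ax[1],ax[0]]*1000).round(1))
E
python3 -c "
from h import *
tpose([(230,263),None,None,(262,533)],180,290,6)
tpose([(230,263),(527,228),None,(262,533)],180,290,6)"
```

```text
pose [ 0.5311 -0.0179] 5.2 res mm [ 0.8  0.1 -0.8 -0.1] err in mat frame mm -32.5 -18.2
pose [ 0.5312 -0.012 ] 7.0 res mm [ -1.7   7.7   4.6 -11.3  -2.9   3.7] err in mat frame mm -31.9 -12.3
```

```bash
python3 -m pendant '[{"translation":[0,0.8,0],"angular":[0,0,0],"hand":1},{"translation":[0,0.7,0],"angular":[0,0,0],"hand":1},{"translation":[0,0.3,0],"angular":[0,0,0],"hand":1},{"translation":[0,0,0],"angular":[0,0,0],"hand":1},{"translation":[0.1,-2,0],"angular":[0,0,0],"hand":1},{"translation":[0.1,-3,1],"angular":[0,0,0],"hand":1},{"translation":[0,-1,4],"angular":[0,0,0],"hand":1},{"translation":[0,0,4],"angular":[0,0,0],"hand":1},{"translation":[0,0,0],"angular":[0,0,0],"hand":1}]'
python3 -c "
from h import *
plan([.553,-.0813,.037],5.6)
im=r.camera('top');zoom(im,180,290,290,420,6,'t11.png')
"
```

```text
time: 29.35
ee_pos: [0.5447, -0.1442, 0.1323]
eef_rot: [0.477, 0.522, -0.474, 0.526]
ft_force: [0.9, 0.5, 0.1]
width: 0.0873
t 29.35 pos [ 0.5447 -0.1442  0.1323] jaw 5.6 down [ 0.007 -0.001 -1.   ] w 0.0873 F [0.9 0.5 0.1] q [ 1.02  0.5  -1.05  1.73  0.47  1.18 -0.06]
d cm [ 0.83  6.29 -9.53] turn z 0.0
```

View pics/t11.png

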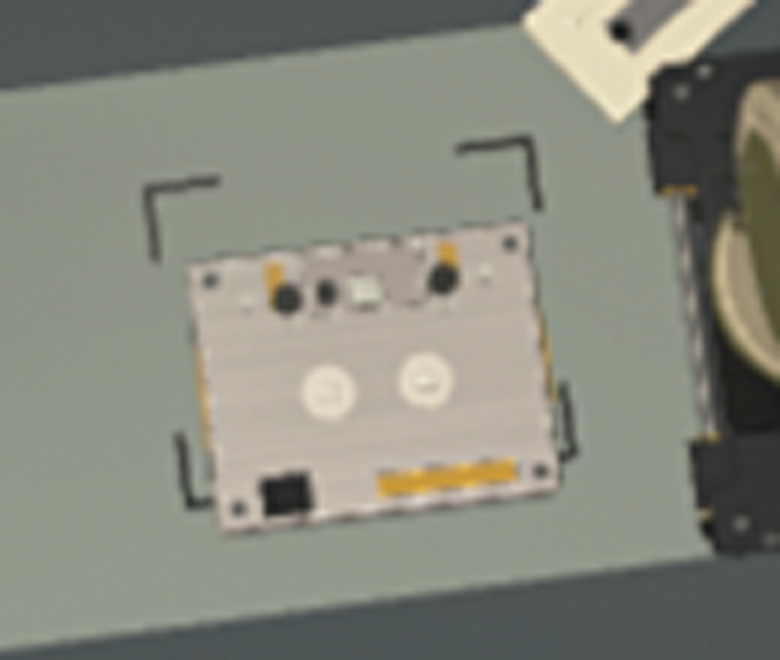

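```bash
python3 -c "
from h import *
tpose([(188,263),(527,222),(560,490),(222,533)],180,290,6)
a=np.radians(6);ax=np.array([np.cos(a),np.sin(a)])
"
```

```text
pose [0.532  0.0008] 5.5 res mm [ 0.8  0.8  1.1 -0.2 -1.2 -1.5 -0.7  1. ] err in mat frame mm -29.8 0.4
```

```bash
python3 -m pendant '[{"translation":[-2.4,0,0],"angular":[0,0,8.2],"hand":1},{"translation":[-2.4,0,0],"angular":[0,0,8.2],"hand":1},{"translation":[-2.4,0,0],"angular":[0,0,8.2],"hand":1},{"translation":[-2.4,0,0],"angular":[0,0,8.2],"hand":1},{"translation":[-2.1,1.5,0],"angular":[0,0,8.2],"hand":1},{"translation":[0,2,0],"angular":[0,0,8.2],"hand":1},{"translation":[0,2,0],"angular":[0,0,8.2],"hand":1},{"translation":[0,2,0],"angular":[0,0,8.2],"hand":1},{"translation":[0,2,0],"angular":[0,0,8.2],"hand":1},{"translation":[0,2,0],"angular":[0,0,8.2],"hand":1},{"translation":[0,2,0],"angular":[0,0,8],"hand":1},{"translation":[0,0,0],"angular":[0,0,0],"hand":1}]'
python3 -c "
from h import *
plan([.4275,-.0095,.037],95.6)
"
```

```text
time: 30.6
ee_pos: [0.4244, -0.0067, 0.127]
eef_rot: [-0.037, 0.706, 0.038, 0.706]
ft_force: [-0.2, -0.8, 0.2]
width: 0.0868
t 30.6 pos [ 0.4244 -0.0067  0.127 ] jaw 96.0 down [-0.001  0.001 -1.   ] w 0.0868 F [-0.2 -0.8  0.2] q [ 1.29  0.24 -1.45  2.06  0.27  1.07  1.38]
d cm [ 0.31 -0.28 -9.  ] turn z -0.4
```

```bash
python3 -m pendant '[{"translation":[0.3,-0.3,-3],"angular":[0,0,-0.4],"hand":1},{"translation":[0,0,-3],"angular":[0,0,0],"hand":1},{"translation":[0,0,-3],"angular":[0,0,0],"hand":1},{"translation":[0,0,0],"angular":[0,0,0],"hand":1},{"translation":[1.5,0.15,0],"angular":[0,0,0],"hand":1},{"translation":[1.5,0.15,0],"angular":[0,0,0],"hand":1},{"translation":[1,0.1,0],"angular":[0,0,0],"hand":1},{"translation":[1,0.1,0],"angular":[0,0,0],"hand":1},{"translation":[0.6,0.06,0],"angular":[0,0,0],"hand":1},{"translation":[0,0,0],"angular":[0,0,0],"hand":1},{"translation":[0,0,0],"angular":[0,0,0],"hand":1}]'
python3 -c "
from h import *
plan([.492,-.0035,.037],95.6)
im=r.camera('top');zoom(im,180,290,290,420,6,'t12.png')
"
```

```text
time: 31.7
ee_pos: [0.4844, -0.0068, 0.0381]
eef_rot: [-0.032, 0.706, 0.032, 0.707]
ft_force: [0.1, -0.1, 0.7]
width: 0.0869
t 31.7 pos [ 0.4844 -0.0068  0.0381] jaw 95.2 down [ 0.001  0.    -1.   ] w 0.0869 F [ 0.1 -0.1  0.7] q [ 0.88  0.52 -1.11  1.99  0.57  0.98  1.15]
d cm [ 0.76  0.33 -0.11] turn z 0.4
```

View pics/t12.png

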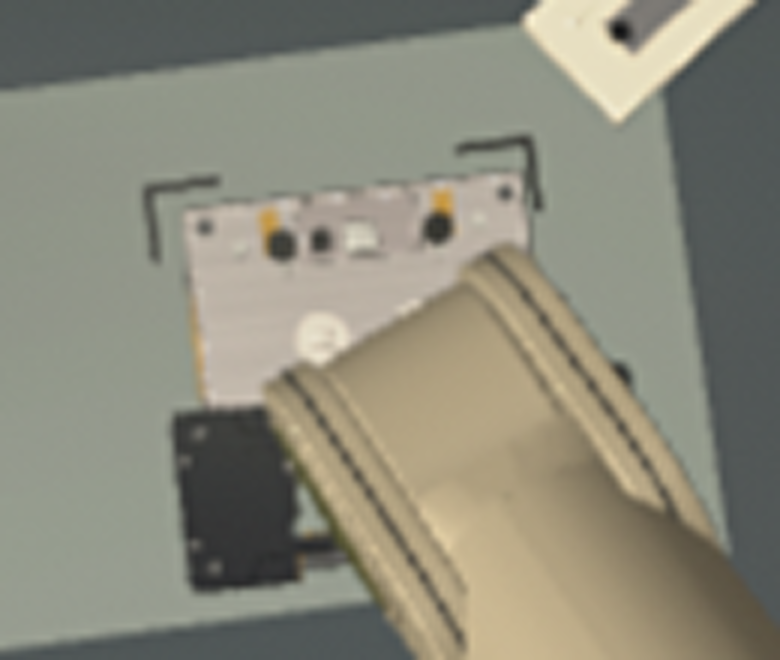

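```bash
python3 -c "
from h import *
tpose([(184,211),(521,171),None,None],180,290,6)
"
```

```text
pose [0.5537 0.0022] 5.3 res mm [-0.1  0.9  0.1 -0.9] err in mat frame mm -8.0 -0.3
```

Needs about 8 mm more in x.

```bash
python3 -m pendant '[{"translation":[0.4,0.04,0],"angular":[0,0,0],"hand":1},{"translation":[0.4,0.04,0],"angular":[0,0,0],"hand":1},{"translation":[0,0,0],"angular":[0,0,0],"hand":1},{"translation":[-1.5,-0.1,0],"angular":[0,0,0],"hand":1},{"translation":[-2,-0.2,0],"angular":[0,0,0],"hand":1},{"translation":[-1,0,4],"angular":[0,0,0],"hand":1},{"translation":[0,0,5],"angular":[0,0,0],"hand":0.5},{"translation":[0,4.8,3],"angular":[0,0,-4],"hand":0.5},{"translation":[0,4.8,0],"angular":[0,0,-8],"hand":0.5},{"translation":[0,4.8,0],"angular":[0,0,-8],"hand":0.5},{"translation":[1,4.8,0],"angular":[0,0,-8],"hand":0.5},{"translation":[2,4.5,0],"angular":[0,0,-8],"hand":0.5},{"translation":[3,3.5,0],"angular":[0,0,-8],"hand":0.5},{"translation":[0,0,0],"angular":[0,0,0],"hand":0.5}]'
python3 -c "
from h import *
plan([.632,.288,.1],0)
im=r.camera('top');zoom(im,180,290,290,420,6,'t13.png');zoom(im,140,340,160,520,2.2,'t13b.png')
zoom(r.camera('side'),120,320,220,450,3,'s13.png')
"
```

```text
time: 33.15
ee_pos: [0.5031, 0.2364, 0.1553]
eef_rot: [0.208, 0.677, -0.203, 0.676]
ft_force: [-1.2, -1.2, 0.2]
width: 0.0654
t 33.15 pos [0.5031 0.2364 0.1553] jaw 56.2 down [ 0.002  0.007 -1.   ] w 0.0654 F [-1.2 -1.2  0.2] q [ 0.35  0.46 -1.08  1.72  0.43  1.21  0.15]
d cm [12.89  5.16 -5.53] turn z -56.2
```

View pics/t13.png

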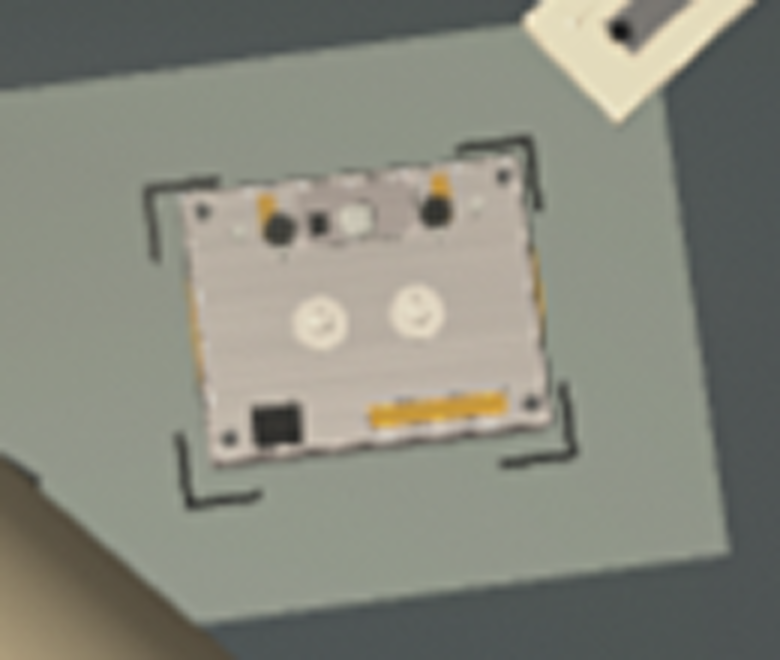

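View pics/t13b.png

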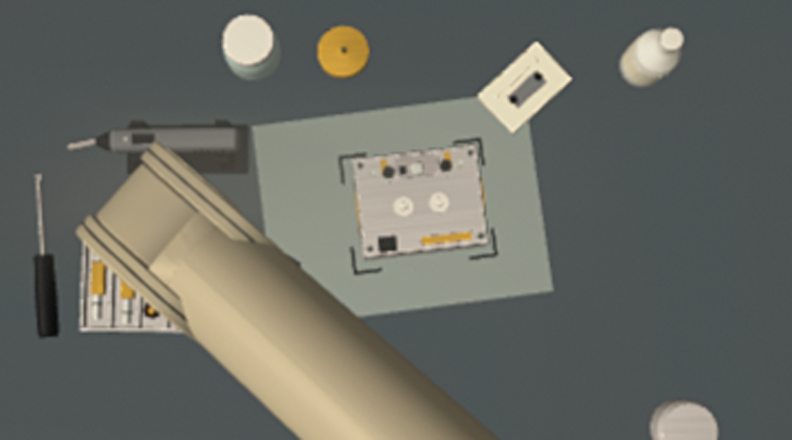

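View pics/s13.png

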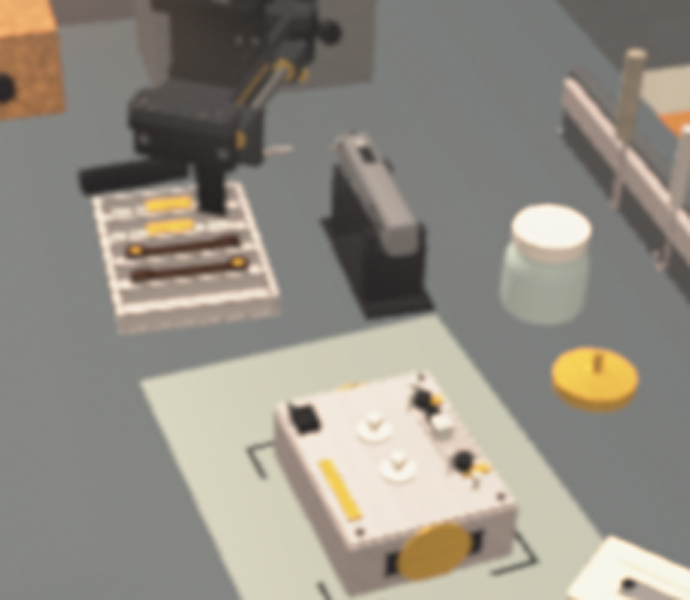

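```bash
python3 -c "
from h import *
tpose([(180,193),(518,153),(550,425),(212,465)],180,290,6)
f=lambda u,v:(140+(v+.5)/5-.5,160+(u+.5)/5-.5)
g=px2w('top',[f(250,295),f(250,342),f(537,291),f(537,341)],.085);print(g.round(4))
b=px2w('top',[f(565,283),f(565,392),f(290,395)],.006);print(b.round(4), ((b[0]+b[2])/2).round(4))
n=px2w('top',[f(155,332)],.03);print(n)
for c in('top','side'):
  for nm,z in(('demag',.07),('cradle',0),('demag_tip',.03)):
    for d in r.mark_of(c,nm)[:1]:print(c,nm,d,px2w(c,d['point'],z)[0].round(4))
"
```

```text
pose [0.5618 0.0039] 5.2 res mm [ 0.3  0.9 -0.  -0.4 -0.2 -1.4 -0.1  1. ] err in mat frame mm 0.2 0.6
[[0.6509 0.3635 0.085 ]
 [0.6266 0.3637 0.085 ]
 [0.6491 0.2166 0.085 ]
 [0.6233 0.217  0.085 ]]
[[0.6667 0.2096 0.006 ]
 [0.6071 0.2107 0.006 ]
 [0.6093 0.3596 0.006 ]] [0.638  0.2846 0.006 ]
[[0.64180173 0.42638622 0.03      ]]
top demag {'point': [204.6, 237.8], 'confidence': 0.83} [0.6359 0.294  0.07  ]
top cradle {'point': [209.6, 246.3], 'confidence': 0.78} [0.6327 0.2824 0.    ]
top demag_tip {'point': [207.6, 192.0], 'confidence': 0.58} [0.6374 0.4227 0.03  ]
side demag {'point': [181.7, 344.1], 'confidence': 0.71} [0.6369 0.3018 0.07  ]
side cradle {'point': [206.0, 345.4], 'confidence': 0.88} [0.6415 0.2959 0.    ]
side demag_tip {'point': [169.4, 329.0], 'confidence': 0.88} [0.6354 0.4332 0.03  ]
```

```bash
python3 -m pendant '[{"translation":[1.92,0.77,0],"angular":[0,0,-8.15],"hand":0.5},{"translation":[1.92,0.77,0],"angular":[0,0,-8.15],"hand":0.5},{"translation":[1.92,0.77,0],"angular":[0,0,-8.15],"hand":0.5},{"translation":[1.92,0.77,0],"angular":[0,0,-8.15],"hand":0.5},{"translation":[1.92,0.77,0],"angular":[0,0,-8.15],"hand":0.5},{"translation":[1.92,0.77,0],"angular":[0,0,-8.15],"hand":0.5},{"translation":[1.92,0.77,0],"angular":[0,0,-8.15],"hand":0.5},{"translation":[0,0,0],"angular":[0,0,0],"hand":0.5},{"translation":[0,0,0],"angular":[0,0,0],"hand":0.5}]'
python3 -c "
from h import *
plan([.6377,.290,.076],-1)
cv2.imwrite('pics/w14.png',r.camera('wrist')[:,:,::-1])
plan([.6377,.290,.076],-1)
for nm,z in(('demag',.07),('demag_tip',.03)):
    for d in r.mark_of('wrist',nm)[:1]:print(nm,d,px2w('wrist',d['point'],z)[0].round(4))
"
```

```text
time: 34.45
ee_pos: [0.6375, 0.2818, 0.155]
eef_rot: [0.505, 0.495, -0.504, 0.496]
ft_force: [-1.1, -0.3, 0.4]
width: 0.0651
t 34.45 pos [0.6375 0.2818 0.155 ] jaw -0.9 down [ 0.002  0.    -1.   ] w 0.0651 F [-1.1 -0.3  0.4] q [ 0.01  0.67 -0.76  1.33  0.46  1.32 -0.77]
d cm [ 0.02  0.82 -7.9 ] turn z -0.1
t 34.5 pos [0.6372 0.2818 0.1551] jaw -0.9 down [ 0.002 -0.    -1.   ] w 0.0651 F [-0.1 -0.4 -0.1] q [ 0.01  0.66 -0.76  1.33  0.46  1.32 -0.77]
d cm [ 0.05  0.82 -7.91] turn z -0.1
demag {'point': [240.6, 321.1], 'confidence': 0.79} [0.6382 0.2908 0.07  ]
demag_tip {'point': [23.9, 320.7], 'confidence': 0.81} [0.6402 0.4268 0.03  ]
```

View pics/w14.png

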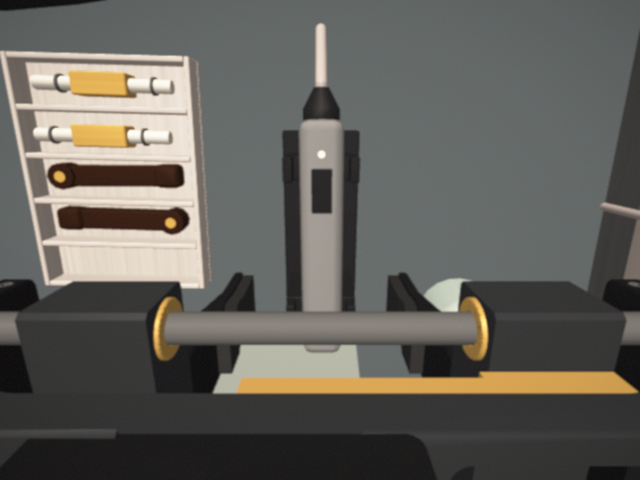

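All four parts sit in their pockets (left of the wrist view), and the demagnetiser is centred between the fingers (column 321).

```bash
python3 -m pendant '[{"translation":[0.1,0.9,-2],"angular":[0,0,0],"hand":0.5},{"translation":[0,0,-3],"angular":[0,0,0],"hand":0.5},{"translation":[0,0,-2],"angular":[0,0,0],"hand":0.5},{"translation":[0,0,-0.9],"angular":[0,0,0],"hand":0.5},{"translation":[0,0,0],"angular":[0,0,0],"hand":0.5},{"translation":[0,0,0],"angular":[0,0,0],"hand":-0.3},{"translation":[0,0,0],"angular":[0,0,0],"hand":-1},{"translation":[0,0,0],"angular":[0,0,0],"hand":-1},{"translation":[0,0,0],"angular":[0,0,0],"hand":-1},{"translation":[0,0,0],"angular":[0,0,0],"hand":-1},{"translation":[0,0,0],"angular":[0,0,0],"hand":-1}]' 30
python3 -c "
from h import *
plan([.638,.290,.076],-1)"
```

```text
time: 35.7
ee_pos: [0.6386, 0.2916, 0.0762]
eef_rot: [0.505, 0.495, -0.504, 0.496]
ft_force: [0.8, -1.0, 2.4]
width: 0.0259
t 35.7 pos [0.6386 0.2916 0.0762] jaw -1.0 down [ 0.002  0.    -1.   ] w 0.0259 F [ 0.8 -1.   2.4] q [-0.02  0.74 -0.73  1.38  0.5   1.2  -0.81]
d cm [-0.06 -0.16 -0.02] turn z 0.0
```

```bash
python3 -m pendant '[{"translation":[0,0,2],"angular":[0,0,0],"hand":-1},{"translation":[0,0,4],"angular":[0,0,0],"hand":-1},{"translation":[0,0,4],"angular":[0,0,0],"hand":-1},{"translation":[0,0,2],"angular":[0,0,0],"hand":-1},{"translation":[-1.8,-2.5,0],"angular":[0,0,-7],"hand":-1},{"translation":[-1.8,-2.5,0],"angular":[0,0,-7],"hand":-1},{"translation":[-1.8,-2.5,0],"angular":[0,0,-7],"hand":-1},{"translation":[-1.8,-2.5,0],"angular":[0,0,-7],"hand":-1},{"translation":[-1.8,-2.5,0],"angular":[0,0,-7],"hand":-1},{"translation":[-1.8,-2.5,0],"angular":[0,0,-7],"hand":-1},{"translation":[-1.8,-2.5,0],"angular":[0,0,-7],"hand":-1},{"translation":[-1.8,-2.5,0],"angular":[0,0,-7],"hand":-1},{"translation":[-1.8,-2.5,0],"angular":[0,0,-7],"hand":-1},{"translation":[-1.8,-2.5,0],"angular":[0,0,-7],"hand":-1},{"translation":[-1.8,-2.5,0],"angular":[0,0,-7],"hand":-1},{"translation":[-1.8,-2.5,0],"angular":[0,0,-7],"hand":-1},{"translation":[0,0,0],"angular":[0,0,0],"hand":-1},{"translation":[0,0,0],"angular":[0,0,0],"hand":-1}]'
python3 -c "
from h import *
im=r.camera('top');zoom(im,180,290,290,420,6,'t15.png')
im=r.camera('side');zoom(im,150,370,220,450,3,'s15.png')
cv2.imwrite('pics/w15.png',r.camera('wrist')[:,:,::-1])
plan([.4497,-.0067,.1145],-85)
p={c:[d for d in r.mark_of(c,'demag_tip')[:2]] for c in('top','side','wrist')};print(p)
p={c:[d for d in r.mark_of(c,'head_face')[:2]] for c in('top','side','wrist')};print(p)
"
```

```text
time: 37.5
ee_pos: [0.4224, -0.0086, 0.1963]
eef_rot: [0.707, 0.03, -0.706, 0.032]
ft_force: [0.5, 0.6, -1.1]
width: 0.0257
t 37.65 pos [ 0.4229 -0.0075  0.1961] jaw -84.9 down [ 0.    -0.002 -1.   ] w 0.0255 F [-0.4  0.6 -1.5] q [ 0.5  -0.06 -0.56  2.   -0.03  1.19 -1.53]
d cm [ 2.68  0.08 -8.16] turn z -0.1
{'top': [{'point': [237.1, 350.5], 'confidence': 0.48}, {'point': [230.4, 351.9], 'confidence': 0.46}], 'side': [{'point': [232.2, 350.8], 'confidence': 0.74}], 'wrist': []}
{'top': [{'point': [219.7, 348.1], 'confidence': 0.62}, {'point': [166.6, 275.0], 'confidence': 0.3}], 'side': [{'point': [264.0, 363.4], 'confidence': 0.76}], 'wrist': []}
```

View pics/t15.png

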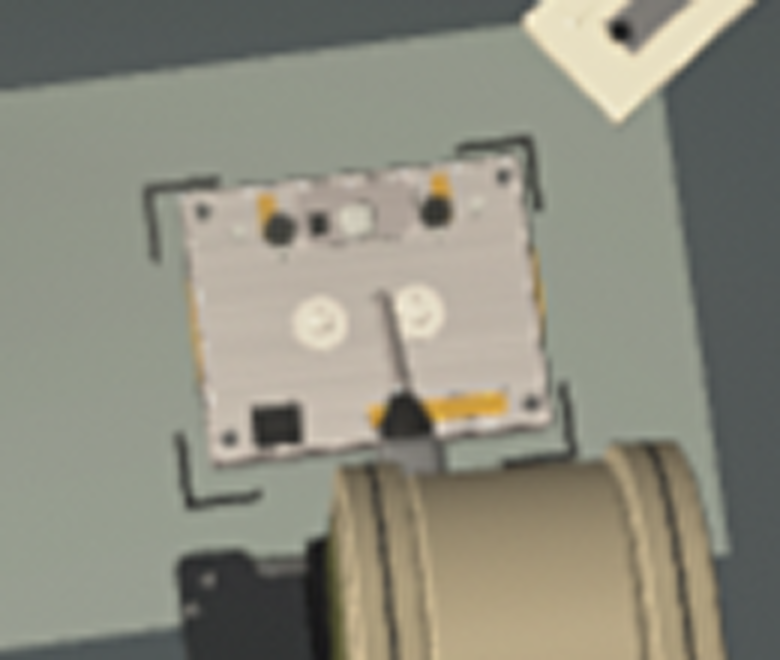

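View pics/s15.png

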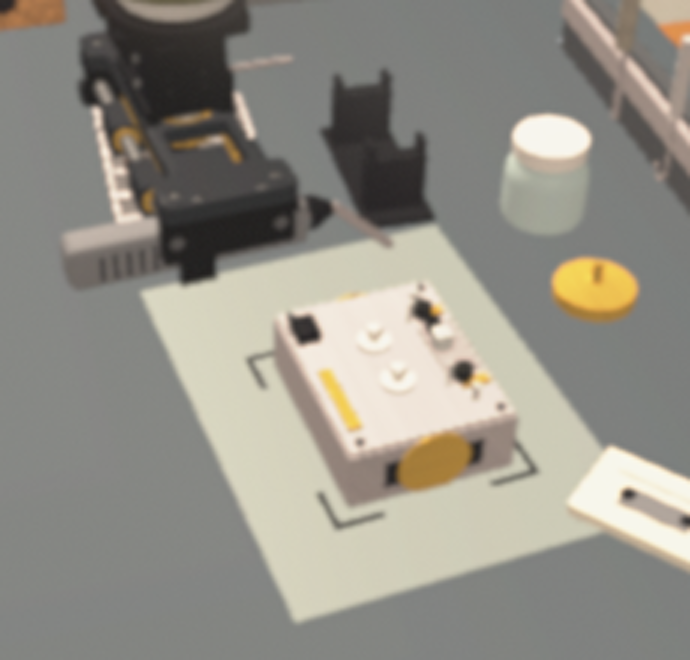

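View pics/w15.png

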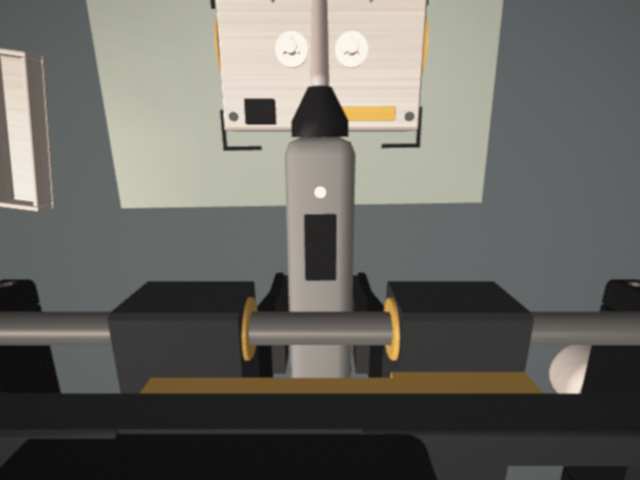

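```bash
python3 -c "
from h import *
print('tip',tri([('top',(228.8,353.6)),('side',(231,350))]).round(4))
print('tip net',tri([('top',(230.4,351.9)),('side',(232.2,350.8))]).round(4))
print('face',tri([('top',(219.7,348.1)),('side',(264,363.4))]).round(4))
for n in('top','side'): print(n,w2px(n,[[.5916,.0063,.06],[.5564,.0042,.150]]).round(1))
"
```

```text
tip [0.5554 0.0023 0.1532]
tip net [0.5552 0.0055 0.1477]
face [0.5906 0.0094 0.0558]
top [[219.2 349.4]
 [229.  352.6]]
side [[263.3 364.6]
 [231.6 350.6]]
```

```bash
python3 -m pendant '[{"translation":[0,0.1,-2],"angular":[0,0,0],"hand":-1},{"translation":[0,0,-2.5],"angular":[0,0,0],"hand":-1},{"translation":[0,0,-2],"angular":[0,0,0],"hand":-1},{"translation":[1,0,-0.5],"angular":[0,0,0],"hand":-1},{"translation":[1,0,-0.5],"angular":[0,0,0],"hand":-1},{"translation":[0,0,0],"angular":[0,0,0],"hand":-1},{"translation":[0,0,0],"angular":[0,0,0],"hand":-1}]'
python3 -c "
from h import *
im=r.camera('top');zoom(im,190,270,310,400,8,'t16.png')
im=r.camera('side');zoom(im,210,310,300,420,6,'s16.png')
plan([.4497,-.0067,.1145],-85)
"
```

```text
time: 38.65
ee_pos: [0.4423, -0.0073, 0.1211]
eef_rot: [-0.706, -0.03, 0.707, -0.031]
ft_force: [0.1, -0.1, -1.9]
width: 0.0255
t 38.75 pos [ 0.4423 -0.0075  0.1213] jaw -85.0 down [ 0.    -0.002 -1.   ] w 0.0258 F [ 0.  -1.  -1.3] q [ 0.48  0.09 -0.58  2.05  0.06  1.02 -1.62]
d cm [ 0.74  0.08 -0.68] turn z 0.0
```

View pics/t16.png

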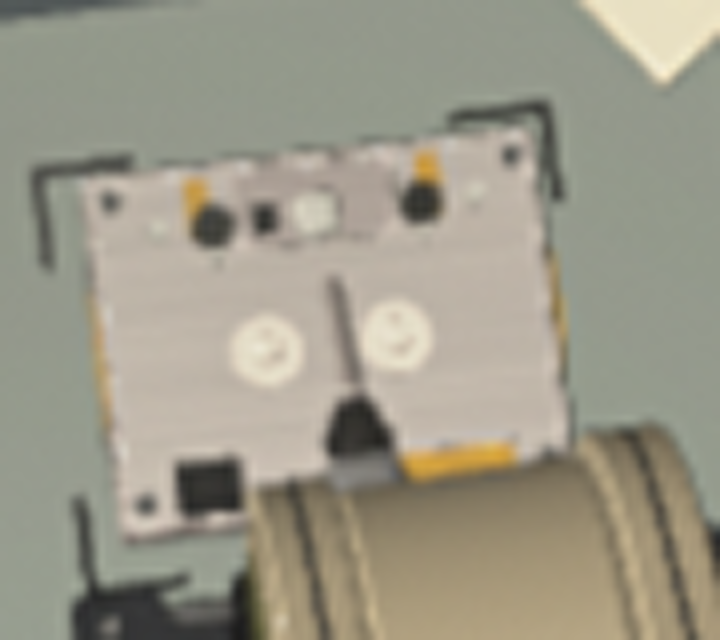

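View pics/s16.png

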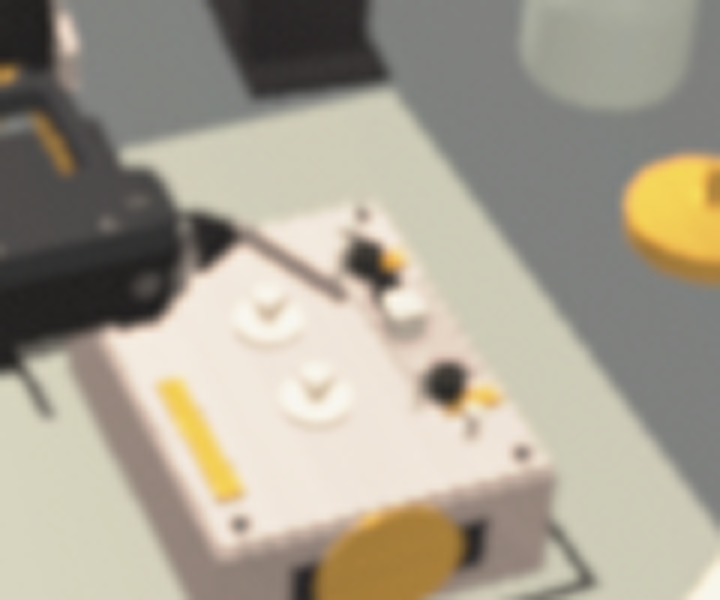

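```bash
python3 -m pendant '[{"translation":[0.4,0.1,-0.3],"angular":[0,0,0],"hand":-1},{"translation":[0.3,0.1,-0.3],"angular":[0,0,0],"hand":-1},{"translation":[0,0,0],"angular":[0,0,0],"hand":-1},{"translation":[0,0,0],"angular":[0,0,0],"hand":-1},{"translation":[0,0,0],"angular":[0,0,0],"hand":-1}]'
python3 -c "
from h import *
print('prev tip',tri([('top',(225.25,351.9)),('side',(259.5,357.5))]).round(4))
im=r.camera('top');zoom(im,190,270,310,400,8,'t17.png')
im=r.camera('side');zoom(im,230,290,320,400,9,'s17.png')
plan([.4497,-.0067,.1145],-85)
T=np.array([.5916,.0063,.06]);a=np.radians(5.2);t=T+.0085*np.array([-np.cos(a),-np.sin(a),1])
for n in('top','side'): print(n,w2px(n,[T,t]).round(1), r.mark_of(n,'demag_tip')[:2],r.mark_of(n,'demag_focus')[:2],r.mark_of(n,'head_face')[:1])
"
```

```text
time: 39.25
ee_pos: [0.4495, -0.0054, 0.1151]
eef_rot: [-0.706, -0.03, 0.706, -0.031]
ft_force: [1.2, 0.2, -1.3]
width: 0.0263
prev tip [0.5736 0.0013 0.0783]
t 39.35 pos [ 0.4495 -0.0055  0.1151] jaw -85.0 down [ 0.    -0.002 -1.   ] w 0.0256 F [ 0.1  0.2 -1.3] q [ 0.47  0.12 -0.58  2.04  0.08  1.01 -1.63]
d cm [ 0.02 -0.12 -0.06] turn z 0.0
top [[219.2 349.4]
 [222.  349.9]] [{'point': [221.0, 348.3], 'confidence': 0.51}] [{'point': [166.0, 316.5], 'confidence': 0.46}] [{'point': [220.6, 346.5], 'confidence': 0.9}]
side [[263.3 364.6]
 [261.1 361.1]] [{'point': [258.5, 357.9], 'confidence': 0.83}] [{'point': [264.7, 364.9], 'confidence': 0.94}] [{'point': [266.7, 364.3], 'confidence': 0.73}]
```

View pics/t17.png

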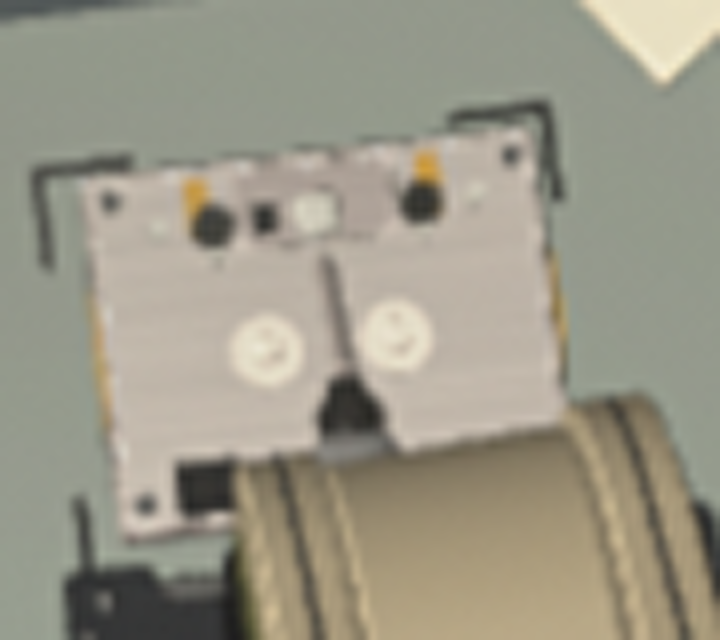

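View pics/s17.png

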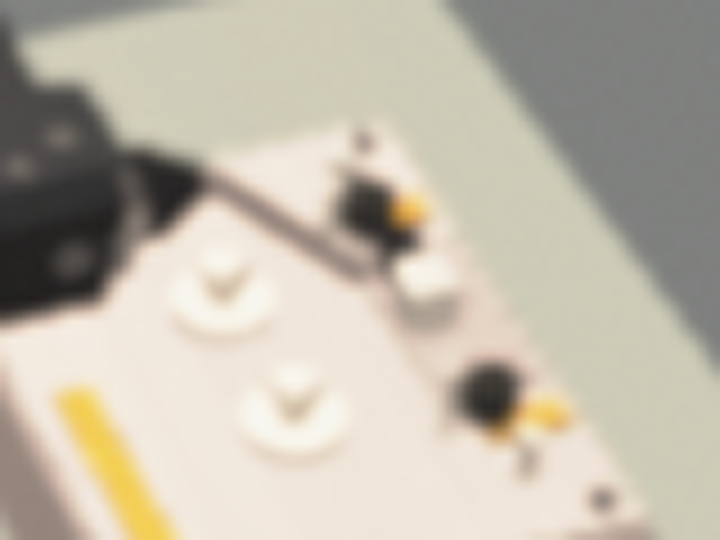

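Tip is at (222.5, 350.8) top and (260, 360.9) side, against predictions of (222, 349.9) and (261.1, 361.1), which is within about 2 mm. A small trim, then hold.

```bash
python3 -m pendant '[{"translation":[0,0.1,-0.15],"angular":[0,0,0],"hand":-1},{"translation":[0,0,0],"angular":[0,0,0],"hand":-1},{"translation":[0,0,0],"angular":[0,0,0],"hand":-1},{"translation":[0,0,0],"angular":[0,0,0],"hand":-1},{"translation":[0,0,0],"angular":[0,0,0],"hand":-1},{"translation":[0,0,0],"angular":[0,0,0],"hand":-1},{"translation":[0,0,0],"angular":[0,0,0],"hand":-1},{"translation":[0,0,0],"angular":[0,0,0],"hand":-1},{"translation":[0,0,0],"angular":[0,0,0],"hand":-1},{"translation":[0,0,0],"angular":[0,0,0],"hand":-1},{"translation":[0,0,0],"angular":[0,0,0],"hand":-1},{"translation":[0,0,0],"angular":[0,0,0],"hand":-1},{"translation":[0,0,0],"angular":[0,0,0],"hand":-1},{"translation":[0,0,0],"angular":[0,0,0],"hand":-1},{"translation":[0,0,0],"angular":[0,0,0],"hand":-1},{"translation":[0,0,0],"angular":[0,0,0],"hand":-1},{"translation":[0,0,0],"angular":[0,0,0],"hand":-1},{"translation":[0,0,0],"angular":[0,0,0],"hand":-1},{"translation":[0,0,0],"angular":[0,0,0],"hand":-1},{"translation":[0,0,0],"angular":[0,0,0],"hand":-1}]'
python3 -m pendant '[{"translation":[0,0,0],"angular":[0,0,0],"hand":-1},{"translation":[0,0,0],"angular":[0,0,0],"hand":-1},{"translation":[0,0,0],"angular":[0,0,0],"hand":-1},{"translation":[0,0,0],"angular":[0,0,0],"hand":-1},{"translation":[0,0,0],"angular":[0,0,0],"hand":-1},{"translation":[0,0,0],"angular":[0,0,0],"hand":-1},{"translation":[0,0,0],"angular":[0,0,0],"hand":-1},{"translation":[0,0,0],"angular":[0,0,0],"hand":-1},{"translation":[0,0,0],"angular":[0,0,0],"hand":-1},{"translation":[0,0,0],"angular":[0,0,0],"hand":-1}]'
python3 -c "
from h import *
im=r.camera('top');zoom(im,140,300,160,420,3,'t18b.png');zoom(im,180,290,290,420,6,'t18.png')
im=r.camera('side');zoom(im,100,340,200,440,3,'s18.png')
plan([.4497,-.0067,.1145],-85)
print([r.mark_of('side',n)[:1] for n in('demag_tip','demag_focus','head_face')])
"
```

```text
time: 41.65
ee_pos: [0.4495, -0.0045, 0.1136]
eef_rot: [0.706, 0.03, -0.706, 0.031]
ft_force: [-0.3, 0.3, -1.3]
width: 0.0258
time: 42.65
ee_pos: [0.4495, -0.0045, 0.1136]
eef_rot: [0.706, 0.03, -0.706, 0.031]
ft_force: [-0.7, 0.1, -1.6]
width: 0.0257
t 42.75 pos [ 0.4495 -0.0045  0.1136] jaw -85.0 down [ 0.    -0.002 -1.   ] w 0.0258 F [ 0.4  0.5 -0.9] q [ 0.47  0.12 -0.58  2.04  0.08  1.01 -1.64]
d cm [ 0.02 -0.22  0.09] turn z 0.0
[[{'point': [261.6, 360.4], 'confidence': 0.76}], [{'point': [260.3, 364.6], 'confidence': 0.74}], [{'point': [265.3, 364.2], 'confidence': 0.97}]]
```

View pics/t18.png

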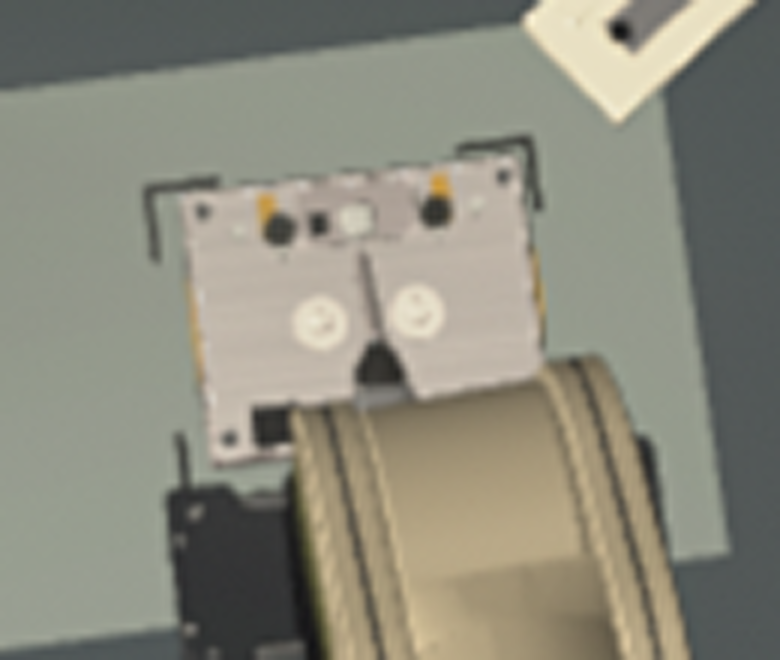

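View pics/s18.png

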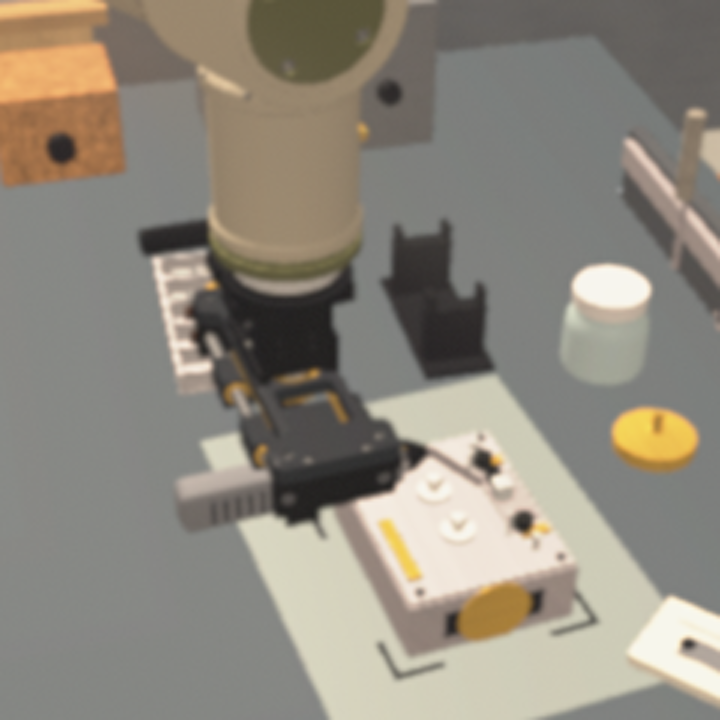

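```bash
python3 -m pendant '[{"translation":[-1,0,0.5],"angular":[0,0,0],"hand":-1},{"translation":[-1.5,0,1],"angular":[0,0,0],"hand":-1},{"translation":[0,0,3],"angular":[0,0,0],"hand":-1},{"translation":[0,0,4],"angular":[0,0,0],"hand":-1},{"translation":[1.8,2.5,0],"angular":[0,0,7],"hand":-1},{"translation":[1.8,2.5,0],"angular":[0,0,7],"hand":-1},{"translation":[1.8,2.5,0],"angular":[0,0,7],"hand":-1},{"translation":[1.8,2.5,0],"angular":[0,0,7],"hand":-1},{"translation":[1.8,2.5,0],"angular":[0,0,7],"hand":-1},{"translation":[1.8,2.5,0],"angular":[0,0,7],"hand":-1},{"translation":[1.8,2.5,0],"angular":[0,0,7],"hand":-1},{"translation":[1.8,2.5,0],"angular":[0,0,7],"hand":-1},{"translation":[1.8,2.5,0],"angular":[0,0,7],"hand":-1},{"translation":[1.8,2.5,0],"angular":[0,0,7],"hand":-1},{"translation":[1.8,2.5,0],"angular":[0,0,7],"hand":-1},{"translation":[1.8,2.5,0],"angular":[0,0,7],"hand":-1},{"translation":[0,0,0],"angular":[0,0,0],"hand":-1},{"translation":[0,0,0],"angular":[0,0,0],"hand":-1}]'
python3 -c "
from h import *
plan([.6386,.2916,.0762],-1)
cv2.imwrite('pics/w19.png',r.camera('wrist')[:,:,::-1])"
```

```text
time: 44.7
ee_pos: [0.6403, 0.296, 0.1977]
eef_rot: [0.505, 0.495, -0.504, 0.496]
ft_force: [0.4, 0.4, -1.5]
width: 0.0257
t 44.7 pos [0.6403 0.296  0.1977] jaw -1.0 down [ 0.001  0.    -1.   ] w 0.0257 F [ 0.4  0.4 -1.5] q [-0.    0.66 -0.8   1.25  0.46  1.41 -0.78]
d cm [ -0.17  -0.44 -12.15] turn z 0.0
```

View pics/w19.png

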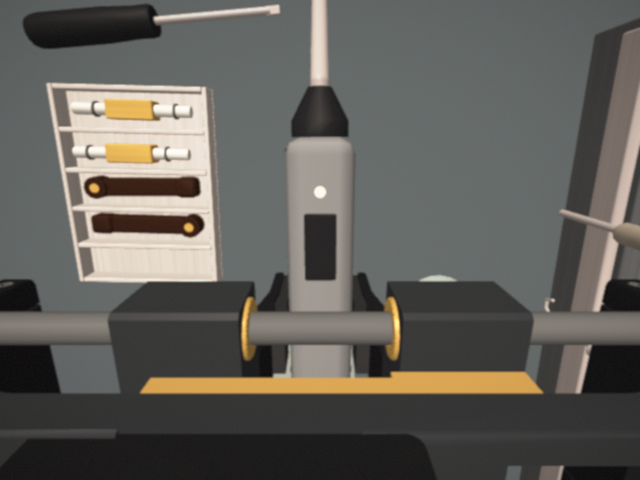

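All parts are still in the tray. Lowering to just above the seats.

```bash
python3 -m pendant '[{"translation":[-0.17,-0.44,0],"angular":[0,0,0],"hand":-1},{"translation":[0,0,-4],"angular":[0,0,0],"hand":-1},{"translation":[0,0,-4],"angular":[0,0,0],"hand":-1},{"translation":[0,0,-2],"angular":[0,0,0],"hand":-1},{"translation":[0,0,0],"angular":[0,0,0],"hand":-1},{"translation":[0,0,0],"angular":[0,0,0],"hand":-1}]'
python3 -c "
from h import *
plan([.6386,.2916,.0762],-1)"
```

```text
time: 45.35
ee_pos: [0.6393, 0.2904, 0.0999]
eef_rot: [0.505, 0.494, -0.504, 0.496]
ft_force: [0.1, -0.4, -0.4]
width: 0.026
t 45.35 pos [0.6393 0.2904 0.0999] jaw -1.1 down [ 0.003  0.    -1.   ] w 0.026 F [ 0.1 -0.4 -0.4] q [ 0.    0.73 -0.77  1.36  0.51  1.25 -0.81]
d cm [-0.07  0.12 -2.37] turn z 0.1
```

```bash
python3 -m pendant '[{"translation":[-0.07,0.1,-1],"angular":[0,0,0],"hand":-1},{"translation":[0,0,-0.8],"angular":[0,0,0],"hand":-1},{"translation":[0,0,-0.5],"angular":[0,0,0],"hand":-1},{"translation":[0,0,0],"angular":[0,0,0],"hand":-1},{"translation":[0,0,0],"angular":[0,0,0],"hand":-1}]'
python3 -c "
from h import *
plan([.6386,.2916,.0762],-1)"
```

```text
time: 45.85
ee_pos: [0.6382, 0.2923, 0.0759]
eef_rot: [0.505, 0.495, -0.504, 0.496]
ft_force: [-0.4, -0.7, 3.2]
width: 0.0261
t 45.85 pos [0.6382 0.2923 0.0759] jaw -1.0 down [ 0.002  0.    -1.   ] w 0.0261 F [-0.4 -0.7  3.2] q [-0.    0.75 -0.76  1.38  0.53  1.21 -0.82]
d cm [ 0.04 -0.07  0.03] turn z 0.0
```

```bash
python3 -m pendant '[{"translation":[0,0,0],"angular":[0,0,0],"hand":0},{"translation":[0,0,0],"angular":[0,0,0],"hand":0.4},{"translation":[0,0,0],"angular":[0,0,0],"hand":0.4},{"translation":[0,0,0],"angular":[0,0,0],"hand":0.4},{"translation":[0,0,3],"angular":[0,0,0],"hand":0.4},{"translation":[0,0,4],"angular":[0,0,0],"hand":0.4},{"translation":[0,0,5],"angular":[0,0,0],"hand":0.4},{"translation":[-1,-4.5,0],"angular":[0,0,0],"hand":0.4},{"translation":[-1,-4.5,0],"angular":[0,0,0],"hand":0.4},{"translation":[-1,-4.5,0],"angular":[0,0,0],"hand":0.4},{"translation":[-1,-4.5,0],"angular":[0,0,0],"hand":0.4},{"translation":[-1,-4.5,0],"angular":[0,0,0],"hand":0.4},{"translation":[-1,-4.5,0],"angular":[0,0,0],"hand":0.4},{"translation":[-1,-4.5,0],"angular":[0,0,0],"hand":0.4},{"translation":[-1,-4.5,0],"angular":[0,0,0],"hand":0.4},{"translation":[-1,-4.5,0],"angular":[0,0,0],"hand":0.4},{"translation":[-1,-4.5,0],"angular":[0,0,0],"hand":0.4},{"translation":[-1,-4.5,0],"angular":[0,0,0],"hand":0.4},{"translation":[-1,-4.5,0],"angular":[0,0,0],"hand":0.4}]'
python3 -m pendant '[{"translation":[0,-4.5,0],"angular":[0,0,0],"hand":0.4},{"translation":[0,-4.5,0],"angular":[0,0,0],"hand":0.4},{"translation":[0,-4.5,0],"angular":[0,0,0],"hand":0.4},{"translation":[0,0,0],"angular":[0,0,0],"hand":0.4},{"translation":[0,0,0],"angular":[0,0,0],"hand":0.4}]'
python3 -c "
from h import *
plan([.6,.29,.0762],-1)
im=r.camera('top');zoom(im,140,340,160,520,2.2,'t20.png');zoom(im,180,290,290,420,6,'t20c.png')
zoom(im,140,300,160,320,5,'t20b.png');part_poses(im)
im=r.camera('side');zoom(im,100,340,200,440,3,'s20.png')
for c in('top','side'):
  for nm,z in(('demag',.07),('demag_tip',.03),('flywheel',0),('cassette',.006),('swabs',0),('screwdriver',0),('alcohol',0),('grease_tin',0)):
    for d in r.mark_of(c,nm)[:1]:print(c,nm,round(d['confidence'],2),px2w(c,d['point'],z)[0].round(3))
"
```

```text
time: 47.75
ee_pos: [0.5175, -0.2497, 0.1959]
eef_rot: [0.505, 0.495, -0.504, 0.496]
ft_force: [0.9, -0.3, -0.3]
width: 0.0611
time: 48.25
ee_pos: [0.5178, -0.3838, 0.1951]
eef_rot: [0.506, 0.495, -0.504, 0.495]
ft_force: [-0.3, 0.9, -0.3]
width: 0.0609
t 48.25 pos [ 0.5178 -0.3838  0.1951] jaw -1.1 down [ 0.002  0.001 -1.   ] w 0.0609 F [-0.3  0.9 -0.3] q [ 1.05  0.49 -0.66  1.45  0.3   1.31  0.35]
d cm [  8.22  67.38 -11.89] turn z 0.1
brass 438 px [163.1 315.5] ctr [754.8  90.9] size [62.7 61. ] yaw mod180 88.5
brass 66 px [247.9 362.5] ctr [519.8 -29.6] size [ 7.7 57.3] yaw mod180 94.9
brass 87 px [265.9 204.3] ctr [481.9 396.6] size [16.1 37.5] yaw mod180 178.5
brass 85 px [267.8 217.6] ctr [475.7 360.6] size [13.4 37.6] yaw mod180 179.5
lever 176 px [264.5 229. ] ctr [481.7 329.7] size [16.1 94. ] yaw mod180 179.4
lever 172 px [267.3 242. ] ctr [480.7 294.8] size [13.8 94. ] yaw mod180 177.3
top demag 0.8 [0.635 0.292 0.07 ]
top demag_tip 0.73 [0.639 0.423 0.03 ]
top flywheel 0.74 [0.752 0.086 0.   ]
top cassette 0.61 [ 0.695 -0.134  0.006]
top swabs 0.78 [0.751 0.206 0.   ]
top screwdriver 0.95 [0.511 0.466 0.   ]
top alcohol 0.67 [ 0.701 -0.143  0.   ]
top grease_tin 0.61 [0.595 0.008 0.   ]
side demag 0.68 [0.462 0.208 0.07 ]
side cassette 0.45 [0.473 0.377 0.006]
side swabs 0.7 [0.755 0.207 0.   ]
side screwdriver 0.93 [0.504 0.467 0.   ]
side alcohol 0.85 [ 0.735 -0.27   0.   ]
side grease_tin 0.67 [ 0.285 -0.304  0.   ]
```

View pics/t20.png

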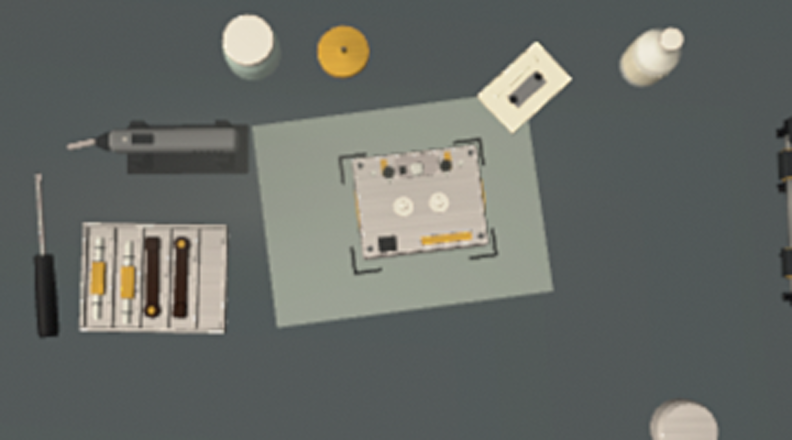

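View pics/t20b.png

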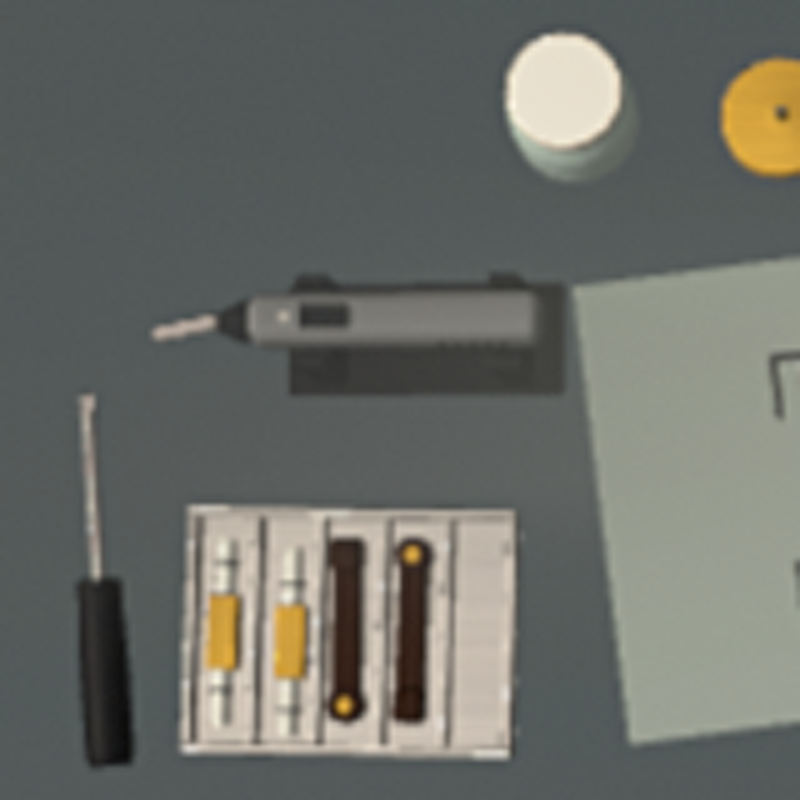

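View pics/s20.png

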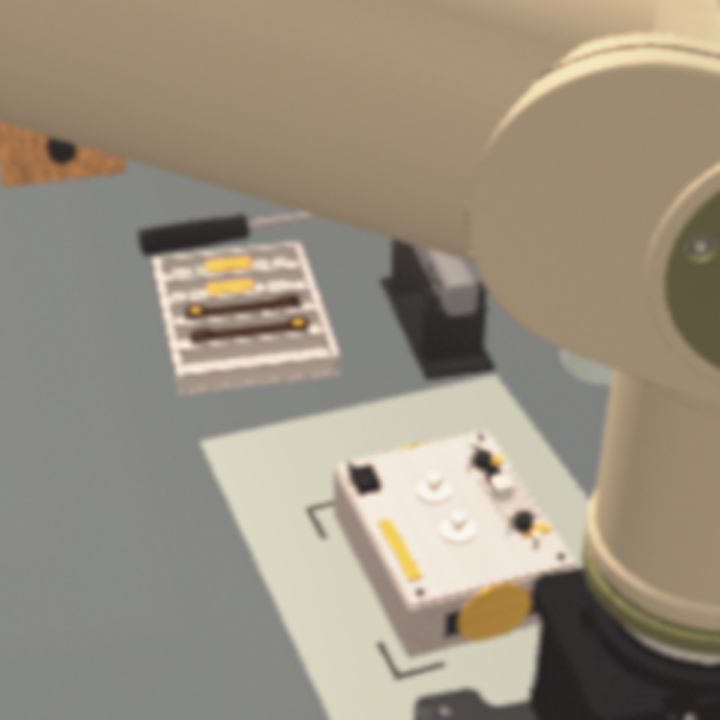

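View pics/t20c.png

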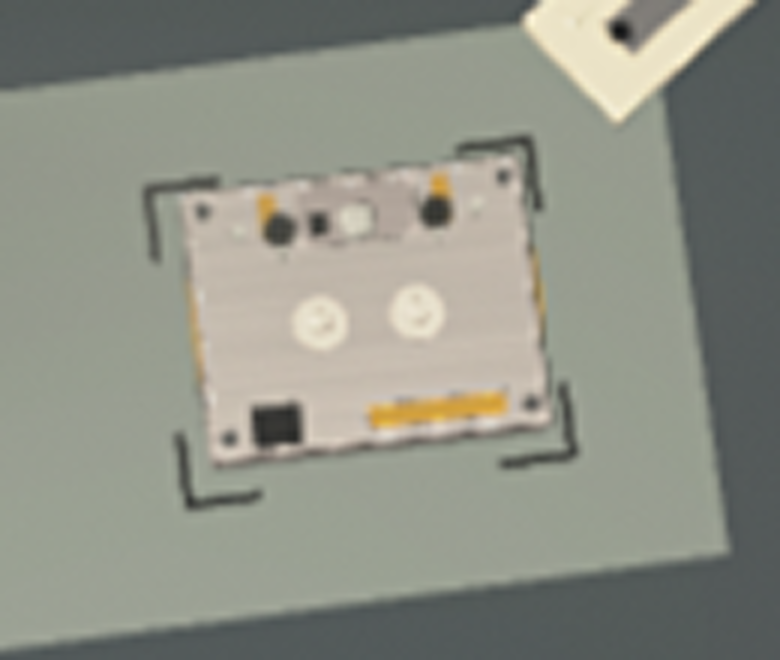

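```bash
python3 -c "
from bench import r
print(r.close_job())"
```

```text
the job is handed in; nothing more can be done
None
```

The whole job was carried out and handed in at about 49 s of the 210 s. The hand-in reported no verdict.

- **Parts:** four were present, two shafts and two levers. They lie one each in pockets 4, 3, 2 and 1, both in the last top and side pictures and in the wrist view. The second shaft slipped out of my first grip and shifted about 1 cm on the mat; the second try held.
- **Transport:** I pushed it into the corner marks with the open fingers. It measured within about 1 mm and 0.5° of the middle of the marks, and it looked the same in the last picture.
- **Demagnetiser:** I held it still in front of the chrome head for about 3.4 s, of which about 2.9 s came after a final trim of under 2 mm. My calculation puts the focus point within about 2 mm of the middle of the face. The force reading showed nothing beyond the demagnetiser's own weight. I then laid it back in its cradle, where the last top picture matches the first to about 1 mm.
- **Bystanders:** none of them moved in the pictures, and I saw no sign of anything being knocked aside during the run.

Some checks disagreed. The networks gave low-confidence or wrong points for a few things:
- The focus point in the top view was wrong.
- In the side view, demagnetiser and cassette were misplaced while the arm hid part of the picture.
- In the last top picture the alcohol and grease tin were misplaced.

I set these against the pictures and did not use them.

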